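# Lay out the watch bench for a case opening

## Task

Set the green case holder in the middle of the round blue pad and lay the steel watch, dial up, centred on top of it. Stand the round glass crystal box straight to the left of the pad (left as seen from the robot) with a gap of about 3 cm to the pad's edge, and lay the black case opener flat in front of the screwdriver rack, on the robot's side, parallel to the rack's front and centred on it, with a gap of about 3 cm between the opener's handle and the rack. Leave the brass watch and the white oil stand where they are.

Things in the scene. Friction and masses are not known exactly. Their poses are not given: they have to be found in the camera images.
- holder_c (a point): Centre, half-way up, of the loose green plastic case holder: a block 58 mm along its x, 46 mm along its y, 28 mm high, flat on top; this point is 14 mm above its underside. A black screw knob (16 mm across) stands out of its +x face to 43 mm from this point. z up.
- steel_watch_c (a point): Centre, half-way up, of the loose steel watch with a black dial, lying dial up: a disc 38 mm across and 12 mm high (this point 6 mm above its underside) with flat-ended lugs 9 mm high at both ends of its x axis, 46 mm over the lug ends, 22 mm across the pair; a 5 mm crown stands 3 mm out at -y. It is steadily gripped across the lug ends (along its x). z up.
- opener_c (a point): Centre of the loose black anodised aluminium case opener, lying flat: 100 mm long along its x (50 mm either way from this point), straight handle 18 mm wide along its y and 16 mm high, with a crosshead 40 mm wide and 14 mm high over the last 12 mm at the +x end. This point lies on the handle's middle line, 8 mm above the underside. z up.
- crystal_box_c (a point): Centre, half-way up, of the loose round glass crystal box with an aluminium lid rim: 56 mm across, 24 mm high, this point 12 mm above its underside. z up.
- pad: Round blue bench pad, fixed, 90 mm across, 4 mm thick; origin at the centre of its underside on the bench. Its x points away from the robot and its y to the robot's left, always.
- rack: Low wooden slotted rack with five steel screwdrivers lying in it, one piece, fixed: 80 mm along its x, 150 mm along its y, up to 24 mm high; origin at the centre of its underside. Its front, with the screwdrivers' coloured caps, is its -x face, 40 mm from the origin, turned more or less to the robot; its y runs along that front.
- brass_watch_c (a point): Centre, half-way up, of the brass watch with a white dial, of the same shape and size as the steel one. Loose; a bystander to be left alone.
- oil_stand_c (a point): Centre of the white oil stand, a loose block 40 mm along its x, 90 mm along its y, 25 mm high with three round cups (red, yellow, grey), this point half-way up. A bystander to be left alone.

How it is judged:
By the outcome, as a careful person would: the job done as asked, in the order asked, and still so for the second after the job is handed in, with the robot touching nothing.
It also fails if it takes over 96 s, if anything falls off the work surface, if the arm or the gripper's body presses on something with over 40 N, if the wrist force passes 120 N, or if a joint passes its speed limit or range.

## Robot

A 6-joint arm with a two-finger parallel gripper is mounted at the origin on the work surface. World frame = base frame: x ahead of the robot, y to its left, z up, the work surface at z = 0. Lengths are in m, angles in degrees, forces in N, time in s.
With the tool pointing down it reaches from about 0.4 to 0.825 m from the base axis. Payload 7 kg.
Tool frame: the origin (TCP) lies between the finger pads; the fingertips stand 14 mm ahead of it and the grasp point (between the pads) lies 5 mm behind it (r.tips_ahead is the distance from the TCP to the fingertips, in m); z points along the fingers, y is the direction in which the jaws open and shut (so a half turn about z gives the same grasp; the last joint's range is limited). The gripper opens to 88 mm and grips with 3 to 60 N. Pads are 19 mm wide; open, the fingers measure 130 mm over their backs; the gripper's body (78 mm by 193 mm) begins 47 mm behind the grasp point.
Start: joints at [82.741, 20.546, 0.682, 0, -70.136, -16.507], TCP at [0.272, 0.618, 0.201] pointing down, gripper open.
Joint ranges: [-176.03, 176.03], [-82.01, 121.73], [-58.28, 71.71], [-173.87, 95.51], [-174.79, -0.11], [-173.66, 173.66]. Speed limits (degrees/s): [136.94, 136.94, 172.46, 180, 180, 180].

## Interface

Orientations are given as [roll, pitch, yaw] about the fixed x, y, z axes, in that order (R = Rz(yaw) Ry(pitch) Rx(roll)).
In Python, from plant import r gives the robot as it stands.
- The arm moves only by the tool apply_moves, never from a script. Its arguments are lists of equal length, an entry for each row: "slide": the shift along the tool's x, y, z as a fraction of full scale, a list of three; "turn": the turn, a rotation vector about the tool's x, y, z as a fraction of full scale, a list of three; "jaw": the closure, from 0 (fully open) to 1 (shut). In form: {"slide": [[dx, dy, dz], ...], "turn": [[wx, wy, wz], ...], "jaw": [jaw, ...]}. A call has 1 to 8 rows; each row shifts and turns the commanded pose from where the row before left it, along the tool's axes as they then stand; what a row does not reach is not made up. Full scale, the value 1, is 0.1 m for a shift and 1.5 rad for a turn. A row lasts 1/10 s, in which the tool goes at most 50 mm and 8.59 degrees, less where a joint would pass 70% of its speed; a pose out of reach is approached as far as the arm can. A call with a number of a shift or a turn outside -1 to 1 is refused whole. A call with a gripper value outside its range is refused whole. The fingers move at their own pace and stop on an object; "newtons" is the grip in N (left out, the last holds). Time passes only in rows, so rows that do not move let the fingers close. It gives the time, the measured TCP pose, the force and the opening at its end, in the units of the state.
- r.get_state(): the state, without advancing time (a new reading comes with each control period).
- r.capture(name): name is "scene" or "top"; returns a dict with "pixels" (400x640x3 uint8, blue, green, red), "depth" (400x640 float32, m along the optical axis (not along the pixel's ray), 0 where there is no reading), "fx", "fy", "cx", "cy" (pixels), "rvec" (rotation vector, rad) and "tvec" (3), from world to camera coordinates, as OpenCV has them. Camera axes: x right, y down, z forward; pixel columns grow to the right and rows downward; lengths in m; the calibration is good to about 2 mm. A picture is of the moment at which its call begins.
- r.close_job(): hands the job in, once; it reports no verdict.
The state is a dict: "time_s": time; "joints": joint angles; "qd": joint speeds; "joint_torque": joint torques, N m; "tcp_pos": TCP position; "eef_rot": TCP orientation; "contact_force": force on the tool from outside, world axes, zero at the start; "moment": the same for the moment, N m; "gripper_width": finger opening in m.
Only numpy, scipy, OpenCV 4.12 (cv2) and the standard library are available. Lean on these libraries where they do the work, as an engineer would, in place of code of your own. Each camera call takes 0.05 s, during which the arm holds its last target.

## Working session

There is one attempt and no reset: what is moved stays moved. The work goes in short steps, Python scripts to look and compute and a tool call to move; the robot and the scene stay as the last step left them, time stands still between calls to the robot, and variables do not carry over. Pictures are saved under pics/ and viewed, and the job is handed in when it is done.

Besides the shell and the picture viewer there is one more tool, called after ">>>" as name(argument=value, ...) on one line, values as JSON. apply_moves: Moves the arm, as the interface text tells. Shift numbers are shares of 0.1 m and turn numbers shares of 1.5 rad, none past 1 either way. Its arguments: {"type":"object","properties":{"slide":{"type":"array"},"turn":{"type":"array"},"jaw":{"type":"array"},"newtons":{"type":"number"}},"required":["slide","turn","jaw"]}

```bash
ls; mkdir -p pics; cat > h.py <<'E'
import numpy as np, cv2, pickle
from plant import r
def cap(n,save=None):
    c=r.capture(n); 
    if save: cv2.imwrite('pics/'+save,c['pixels'])
    pickle.dump(c,open(f'{n}.pkl','wb'))
    return c
def load(n): return pickle.load(open(f'{n}.pkl','rb'))
def ray(c,uv,z):
    R,_=cv2.Rodrigues(np.array(c['rvec'],float)); t=np.array(c['tvec'],float).reshape(3)
    uv=np.atleast_2d(uv).astype(float)
    d=np.c_[(uv[:,0]-c['cx'])/c['fx'],(uv[:,1]-c['cy'])/c['fy'],np.ones(len(uv))]@R
    o=-R.T@t
    return o+d*((z-o[2])/d[:,2])[:,None]
def cloud(c):
    R,_=cv2.Rodrigues(np.array(c['rvec'],float)); t=np.array(c['tvec'],float).reshape(3)
    v,u=np.mgrid[:400,:640]; d=c['depth'].astype(float)
    P=np.stack([(u-c['cx'])/c['fx']*d,(v-c['cy'])/c['fy']*d,d],-1)
    return (P-t)@R
E
python3 - <<'E'
from h import *
for n in('scene','top'):
    c=cap(n,n+'0.png'); R,_=cv2.Rodrigues(np.array(c['rvec'],float)); print(n,-R.T@np.array(c['tvec']).reshape(3),c['fx'],c['cx'],c['cy'],(c['depth']>0).mean()); print(R.round(3))
print(r.get_state())
E
```

```text
pics
scene [ 1.02952583 -0.40565486  0.66987765] 395.6730195873668 322.39623041178515 194.2178001007986 0.99614453125
[[ 0.672  0.741  0.015]
 [ 0.534 -0.471 -0.702]
 [-0.513  0.479 -0.712]]
top [0.4570775  0.02789833 1.00635434] 461.69559233238937 315.1188252103586 196.98265288290426 0.99615234375
[[-0.002 -1.     0.014]
 [-0.996  0.001 -0.094]
 [ 0.094 -0.014 -0.995]]
{'time_s': 0.1, 'joints': array([ 8.27404004e+01,  2.05885313e+01,  6.40945923e-01, -1.78919160e-02,
       -7.01344803e+01, -1.65075452e+01]), 'qd': array([ 0.01695111, -0.03419012,  0.18768927,  0.03162182,  0.03136237,
        0.02728267]), 'joint_torque': array([-1.25321283e-03, -5.84164882e+01,  2.93748540e+01,  7.01544330e+00,
        1.01575674e-02, -5.06521997e-05]), 'tcp_pos': array([0.27187077, 0.617337  , 0.20031696]), 'eef_rot': array([ 1.79916537e+02, -7.19323075e-03, -2.37732315e+01]), 'contact_force': array([ 0.10893293, -0.25870935, -1.15852365]), 'moment': array([-1.72601480e-02, -2.79463304e-06,  1.75890163e-02]), 'gripper_width': 0.08741920347236978}
```

View pics/scene0.png

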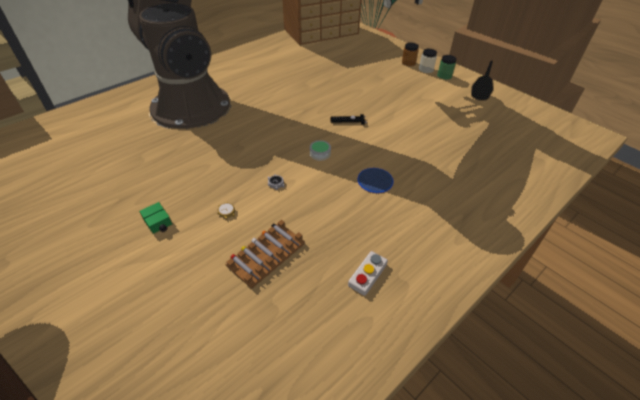

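View pics/top0.png

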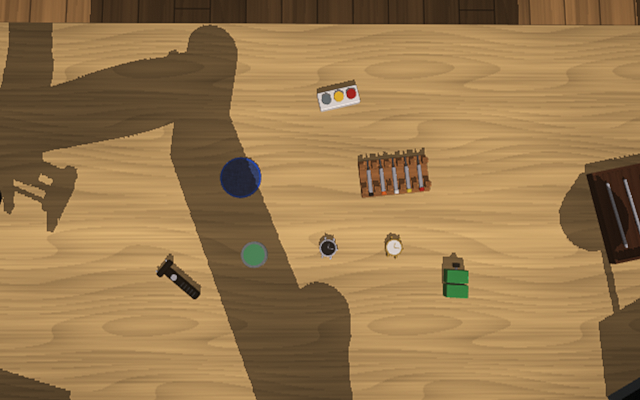

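The top view shows the pad at (241,177), crystal box (254,254), steel watch (328,246), brass watch (394,246), holder (456,283), opener (179,279) and rack (394,174). The scene view shows the same things. Next I'll enlarge them and use the depth.

```bash
python3 - <<'E'
from h import *
c=load('top');p=c['pixels'];P=cloud(c);d=load('scene');Q=cloud(d)
cv2.imwrite('pics/t_a.png',cv2.resize(p[230:310,140:300],None,fx=5,fy=5,interpolation=cv2.INTER_CUBIC))
cv2.imwrite('pics/t_b.png',cv2.resize(p[140:310,300:480],None,fx=3.5,fy=3.5-.05,interpolation=cv2.INTER_CUBIC)[:600])
cv2.imwrite('pics/s_b.png',cv2.resize(d['pixels'][100:290,120:410],None,fx=2.7,fy=2.7,interpolation=cv2.INTER_CUBIC))
for n,u,v in[('pad',241,177),('box',254,254),('steel',328,246),('brass',394,246),('holder',456,290),('op',185,284),('rack',394,174),('bench',300,300),('bench',450,200),('bench',210,330)]: print(n,P[v,u].round(4))
for n,u,v in[('pad',375,180),('box',319,150),('steel',276,181),('brass',226,209),('holder',155,214),('op',345,120),('bench',320,200),('bench',200,200)]: print('s',n,Q[v,u].round(4))
E
```

```text
pad [0.5955 0.1753 0.008 ]
box [0.4295 0.1431 0.0264]
steel [ 0.4458 -0.0133  0.0118]
brass [ 0.4455 -0.1549  0.013 ]
holder [ 0.3541 -0.2794  0.0327]
op [0.3668 0.2888 0.0167]
rack [ 0.6003 -0.1564  0.02  ]
bench [ 0.3305  0.0468 -0.001 ]
bench [ 0.5455 -0.2821  0.001 ]
bench [ 0.2681  0.2385 -0.0032]
s pad [0.5964 0.1756 0.0009]
s box [0.4387 0.1309 0.0233]
s steel [ 0.4465 -0.0154  0.0103]
s brass [ 0.4442 -0.155   0.0092]
s holder [ 0.3712 -0.2839  0.0267]
s op [0.375  0.2885 0.0107]
s bench [ 0.5557  0.0295 -0.0015]
s bench [ 0.37   -0.1806 -0.0019]
```

View pics/t_a.png

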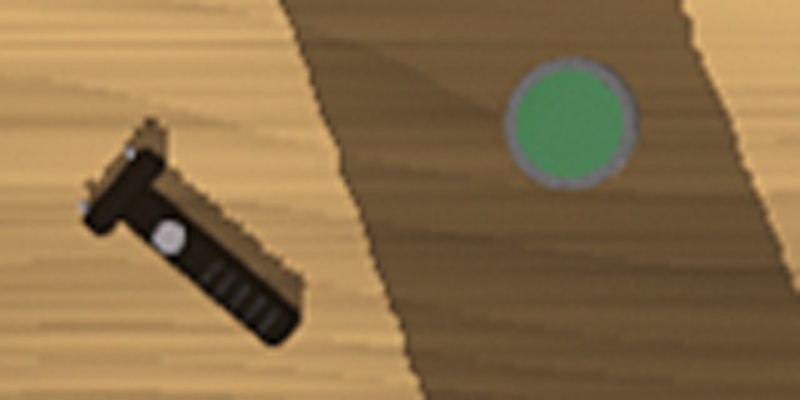

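View pics/t_b.png

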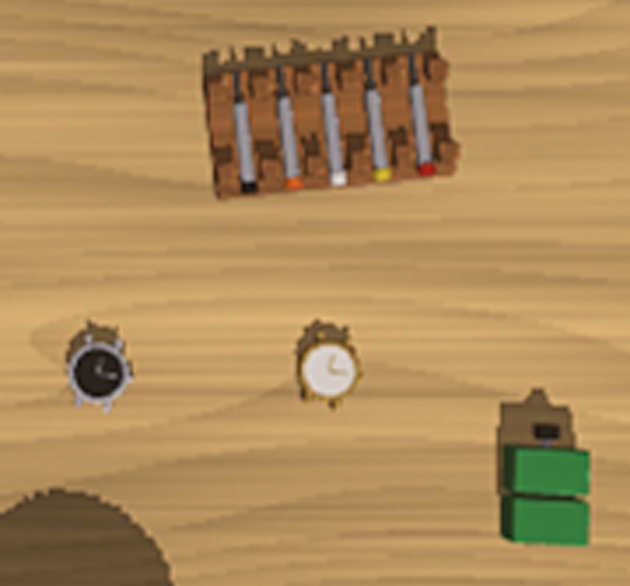

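View pics/s_b.png

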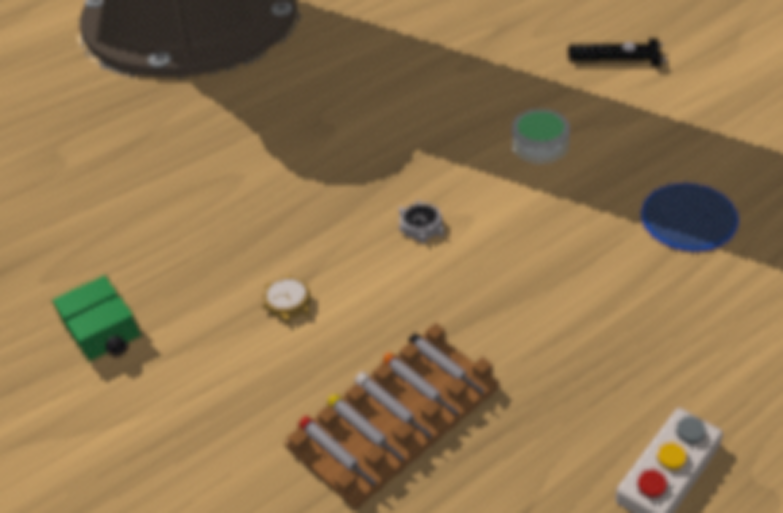

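```bash
cat > m.py <<'E'
from h import *
def comp(mask,roi):
    u0,v0,u1,v1=roi; m=np.zeros_like(mask); m[v0:v1,u0:u1]=mask[v0:v1,u0:u1]
    n,l,s,ce=cv2.connectedComponentsWithStats(m.astype(np.uint8)); k=1+np.argmax(s[1:,4]); return l==k
def pts(m): v,u=np.nonzero(m); return np.c_[u,v].astype(np.float32)
def rect(xy):
    (cx,cy),(w,h),a=cv2.minAreaRect((xy*1000).astype(np.float32)); return np.round([cx,cy,w,h,a],1)
if __name__=='__main__':
    T=load('top');S=load('scene')
    for nm,c in(('top',T),('scene',S)):
        p=c['pixels'].astype(int);b,g,rr=p[...,0],p[...,1],p[...,2]
        R={'top':dict(pad=(200,140,280,215),box=(230,230,280,280),hol=(435,250,480,310),st=(310,228,345,265),br=(378,228,412,265),op=(150,245,210,305)),
           'scene':dict(pad=(345,160,405,200),box=(300,135,340,165),hol=(130,195,180,245),st=(262,170,292,195),br=(212,198,242,222),op=(325,108,372,130))}[nm]
        m=comp(b>rr+30,R['pad']); xy=ray(c,pts(m),.004)[:,:2]; print(nm,'pad',m.sum(),xy.mean(0).round(4),np.ptp(xy,0).round(4),cv2.minEnclosingCircle((xy*1000).astype(np.float32)))
        m=comp((g>rr+20)&(g>b+5),R['box']); xy=ray(c,pts(m),.024)[:,:2]; print('box',m.sum(),xy.mean(0).round(4),np.ptp(xy,0).round(4))
        m=comp((g>rr+40),R['hol']); 
        print('hol g',np.percentile(g[m],[5,20,40,60,80,95]))
        mt=m&(g>118); xy=ray(c,pts(mt),.028)[:,:2]; print('hol',mt.sum(),xy.mean(0).round(4),rect(xy))
        m=comp((np.maximum(np.maximum(b,g),rr)<75),R['op']); xy=ray(c,pts(m),.015)[:,:2]; print('op',m.sum(),xy.mean(0).round(4),rect(xy))
        m=comp((np.maximum(np.maximum(b,g),rr)<80),R['st']); xy=ray(c,pts(m),.011)[:,:2]; print('st',m.sum(),xy.mean(0).round(4),np.ptp(xy,0))
        m=comp((b>150),R['br']); xy=ray(c,pts(m),.011)[:,:2]; print('br',m.sum(),xy.mean(0).round(4),np.ptp(xy,0))
E
python3 m.py
python3 - <<'E'
from h import *
c=load('top')
for n,(a,b,e,f) in dict(st=(308,226,348,266),hol=(430,245,480,305),rk=(350,140,440,205)).items():
    k=int(min(800/(e-a),600/(f-b))); cv2.imwrite(f'pics/z_{n}.png',cv2.resize(c['pixels'][b:f,a:e],None,fx=k,fy=k,interpolation=cv2.INTER_NEAREST))
c=load('scene')
for n,(a,b,e,f) in dict(st=(257,167,297,197),hol=(130,195,190,240),rk=(220,215,310,290)).items():
    k=int(min(800/(e-a),600/(f-b))); cv2.imwrite(f'pics/zs_{n}.png',cv2.resize(c['pixels'][b:f,a:e],None,fx=k,fy=k,interpolation=cv2.INTER_NEAREST))
E
```

```text
top pad 321 [0.6006 0.1647] [0.0859 0.0873] ((596.5076293945312, 177.34323120117188), 44.45810317993164)
box 371 [0.4289 0.1445] [0.044  0.0443]
hol g [100.  123.  125.  126.  127.  133.6]
hol 228 [ 0.3816 -0.2848] [ 381.6 -283.8   42.8   22.9   89.8]
op 472 [0.3767 0.3043] [372.  303.   99.3  41.   45.9]
st 144 [ 0.4424 -0.0121] [0.02773235 0.02791746]
br 157 [ 0.4433 -0.1542] [0.02992247 0.0281547 ]
scene pad 223 [0.6068 0.1564] [0.0854 0.0851] ((597.6790161132812, 172.5390625), 43.3057746887207)
box 150 [0.4293 0.1424] [0.0439 0.0438]
hol g [ 68.   91.8 123.2 134.  137.  139. ]
hol 322 [ 0.3688 -0.2861] [ 368.  -285.5   43.4   52.1   87.7]
op 213 [0.3836 0.292 ] [381.9 291.4  95.1  44.5  49. ]
st 71 [ 0.4421 -0.014 ] [0.02522402 0.02527449]
br 91 [ 0.4429 -0.155 ] [0.02751732 0.02676254]
```

View pics/z_st.png

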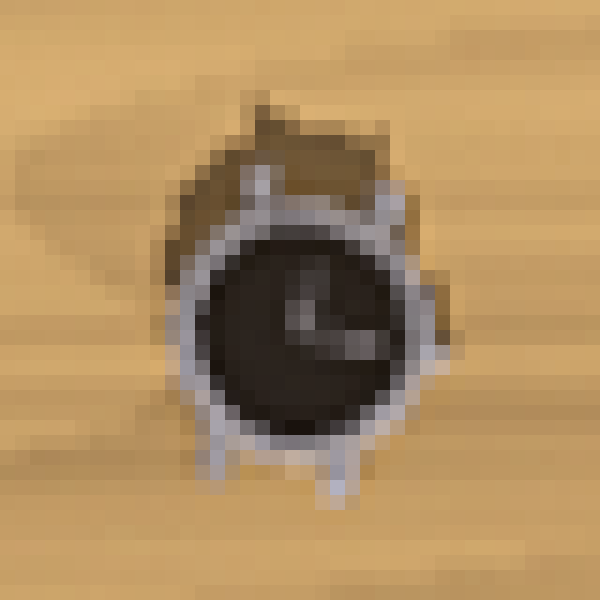

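View pics/z_hol.png

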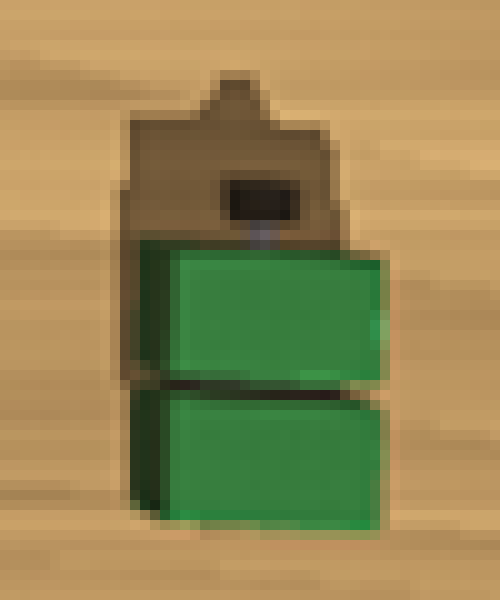

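View pics/z_rk.png

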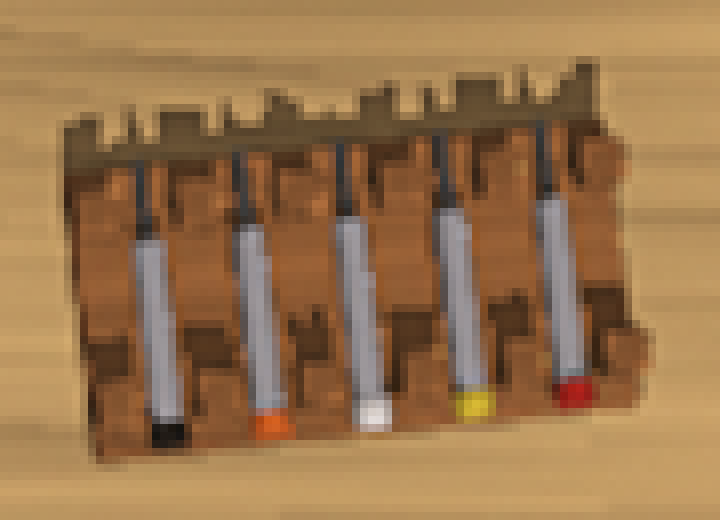

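View pics/zs_st.png

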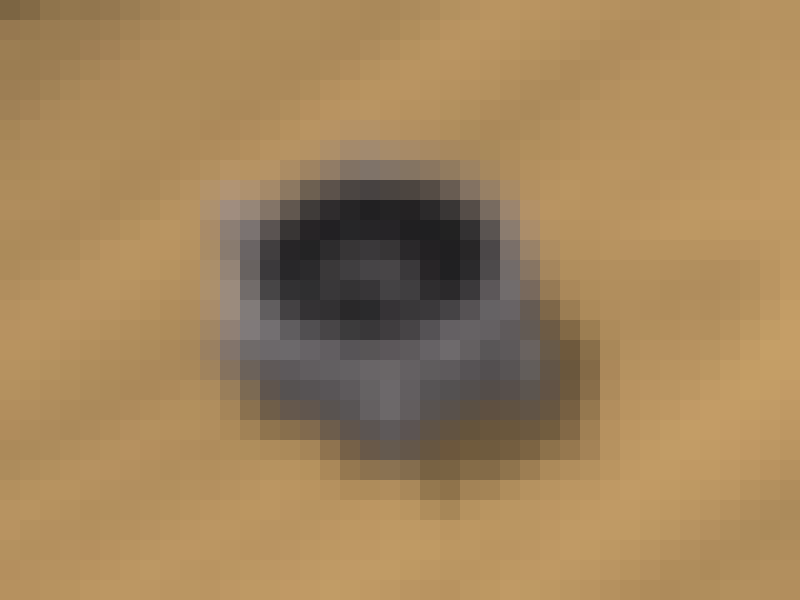

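View pics/zs_rk.png

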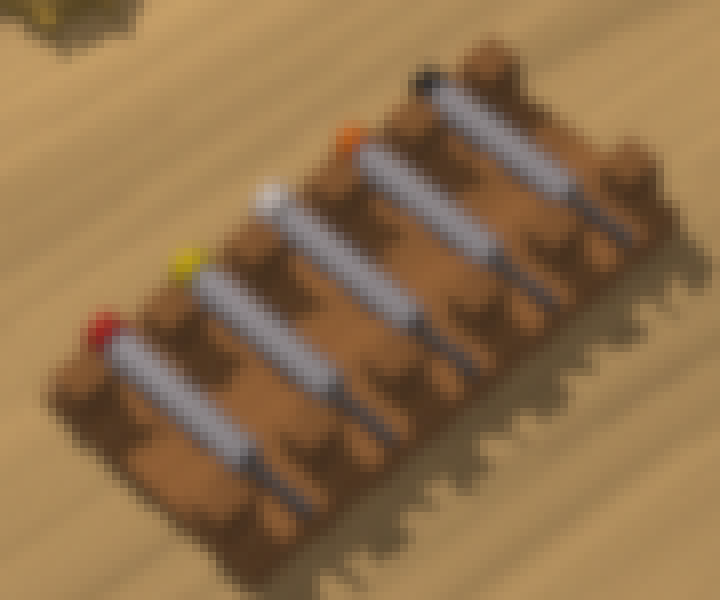

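View pics/zs_hol.png

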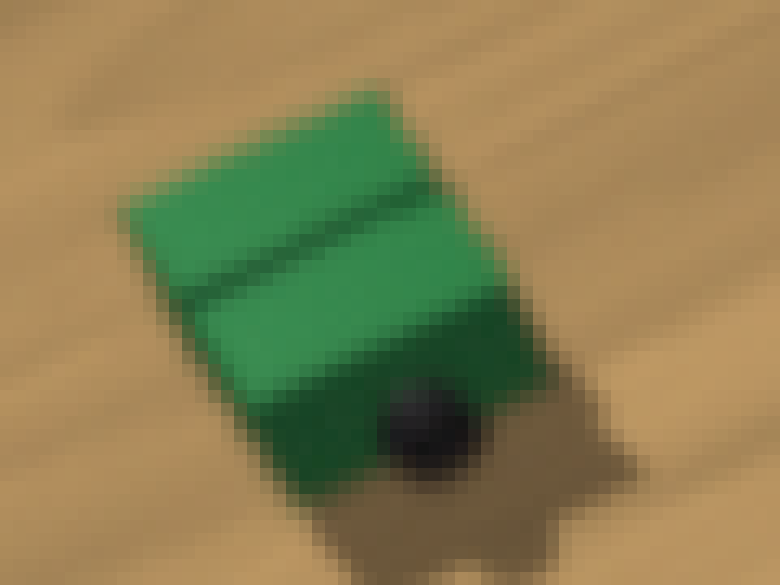

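```bash
cat > tri.py <<'E'
from h import *
def rays(c,uv):
    R,_=cv2.Rodrigues(np.array(c['rvec'],float)); t=np.array(c['tvec'],float).reshape(3)
    d=np.array([(uv[0]-c['cx'])/c['fx'],(uv[1]-c['cy'])/c['fy'],1])@R; return -R.T@t,d/np.linalg.norm(d)
def tri(cs,uvs):
    A=np.zeros((3,3));b=np.zeros(3);L=[]
    for c,uv in zip(cs,uvs):
        o,d=rays(c,uv);M=np.eye(3)-np.outer(d,d);A+=M;b+=M@o;L.append((o,d))
    X=np.linalg.solve(A,b); return X,[np.linalg.norm(np.cross(X-o,d)) for o,d in L]
def cr(p,k,off): return np.array(p,float)/k+np.array(off)-.5
E
python3 - <<'E'
from tri import *
from m import comp,pts
T=load('top');S=load('scene')
ht=[cr(p,10,(430,245)) for p in [(172,250),(388,262),(380,533),(160,520)]]
hs=[cr(p,13,(130,195)) for p in [(510,292),(258,400),(125,205),(385,88)]]
# correspond: front-left(+x,+y), (+x,-y), (-x,-y),(-x,+y)
X=[]
for a,b in zip(ht,hs):
    x,e=tri((T,S),(a,b)); X.append(x); print('hc',x.round(4),np.round(e,4))
X=np.array(X)
print('holder',X.mean(0).round(4),np.rad2deg(np.arctan2(*(X[0]+X[1]-X[2]-X[3])[[1,0]])))
for n,c,k in(('T',T,ht),('S',S,hs)):
    q=ray(c,k,.028);print(n,q.mean(0).round(4),np.rad2deg(np.arctan2(*(q[0]+q[1]-q[2]-q[3])[[1,0]])),np.linalg.norm(q[0]-q[3]),np.linalg.norm(q[0]-q[1]))
# caps
for n,a,b in[('black',(168,434),(428,83)),('orange',(272,424),(350,138)),('white',(373,413),(268,200)),('yel',(475,403),(188,266)),('red',(573,391),(105,333))]:
    x,e=tri((T,S),(cr(a,8,(350,140)),cr(b,8,(220,215))));print(n,x.round(4),np.round(e,4))
q=ray(T,[cr(p,8,(350,140)) for p in[(97,462),(640,407)]],0);print('rack front z0',q.round(4),q.mean(0).round(4),np.linalg.norm(q[0]-q[1]),np.rad2deg(np.arctan2(*(q[0]-q[1])[[1,0]])))
q=ray(T,[cr(p,15,(308,226)) for p in[(322,176),(277,494)]],.009);print('watch lugs',q.round(4),q.mean(0).round(4),np.linalg.norm(q[0]-q[1]),np.rad2deg(np.arctan2(*(q[0]-q[1])[[1,0]])))
# robust centres
def masks(c,R):
    p=c['pixels'].astype(int);b,g,rr=p[...,0],p[...,1],p[...,2];o={}
    mx=p.max(-1)
    m=comp((b>rr+15),R['pad']);k=cv2.convexHull(pts(m).astype(np.int32));o['pad']=cv2.fitEllipse(k.astype(np.float32))[0]
    o['box']=pts(comp((g>rr+20)&(g>b+5),R['box'])).mean(0)
    h=cv2.convexHull(pts(comp(mx<80,R['st'])).astype(np.int32)).astype(np.float32);o['st']=cv2.fitEllipse(h)[0]
    return o
a=masks(T,dict(pad=(200,140,280,215),box=(230,230,280,280),st=(310,228,345,265)));b=masks(S,dict(pad=(345,160,405,200),box=(300,135,340,165),st=(262,170,292,195)))
for k in a:
    x,e=tri((T,S),(a[k],b[k]));z=dict(pad=.004,box=.024,st=.011)[k];print(k,a[k],b[k],x.round(4),np.round(e,4),ray(T,a[k],z).round(4),ray(S,b[k],z).round(4))
# opener
q=ray(T,[cr(p,5,(140,230)) for p in[(111,181),(290,328),(168,238)]],.013);print('op',q.round(4),q[:2].mean(0),np.rad2deg(np.arctan2(*(q[0]-q[1])[[1,0]])))
x,e=tri((T,S),(cr((168,238),5,(140,230)),cr((628,47),2.7,(120,100))));print('dot',x,e)
E
```

```text
hc [ 0.3956 -0.2646  0.0232] [0.0007 0.0007]
hc [ 0.3938 -0.3077  0.0278] [0.0005 0.0005]
hc [ 0.3373 -0.3049  0.026 ] [0.0003 0.0003]
hc [ 0.3398 -0.2595  0.0248] [0.0002 0.0002]
holder [ 0.3666 -0.2841  0.0254] -4.0127413591804535
T [ 0.3669 -0.2834  0.028 ] -3.9331602854054757 0.05610293751389196 0.04568426758897153
S [ 0.3693 -0.2847  0.028 ] -4.19287847865032 0.0569768679820066 0.041469415955292244
black [ 0.5572 -0.1064  0.0162] [0.0012 0.0012]
orange [ 0.5598 -0.1342  0.0179] [0.001 0.001]
white [ 0.5626 -0.1619  0.0177] [0.0014 0.0014]
yel [ 0.5656 -0.1895  0.0167] [0.0009 0.0009]
red [ 0.5689 -0.2164  0.0161] [0.0011 0.0011]
rack front z0 [[ 0.5518 -0.0881  0.    ]
 [ 0.5669 -0.2378  0.    ]] [ 0.5593 -0.1629  0.    ] 0.15049056365526167 95.75373224697279
watch lugs [[ 0.4645 -0.0156  0.009 ]
 [ 0.4193 -0.009   0.009 ]] [ 0.4419 -0.0123  0.009 ] 0.0457505343847168 -8.361732139282857
pad (240.28321838378906, 177.02005004882812) (375.03887939453125, 180.12380981445312) [ 0.5961  0.1775 -0.0008] [0.0008 0.0008] [[0.596  0.1774 0.004 ]] [[0.5988 0.1726 0.004 ]]
box [253.45822 254.28572] [319.88666 146.25333] [0.4284 0.1442 0.0225] [0.0007 0.0007] [[0.4289 0.1445 0.024 ]] [[0.4294 0.1423 0.024 ]]
st (327.58721923828125, 247.70062255859375) (275.3583679199219, 179.594482421875) [ 0.4418 -0.013   0.0101] [0.0006 0.0006] [[ 0.4421 -0.0125  0.011 ]] [[ 0.4422 -0.014   0.011 ]]
op [[0.405  0.3399 0.013 ]
 [0.3433 0.2629 0.013 ]
 [0.381  0.3152 0.013 ]] [0.37413883 0.30140159 0.013     ] 51.31526024381496
dot [0.38006518 0.31416674 0.01265193] [np.float64(0.0014339119018980113), np.float64(0.0014339119018980594)]
```

```bash
cat > plan.py <<'E'
from h import *
def rel(p0,yaw,wps,step=40):
    """rows (tool-frame, fraction) from p0 at fixed yaw through world waypoints"""
    y=np.deg2rad(yaw);A=np.array([[np.cos(y),np.sin(y),0],[np.sin(y),-np.cos(y),0],[0,0,-1]])
    p=np.array(p0,float)
    for w in wps:
        w=np.array(w,float);n=max(1,int(np.ceil(np.linalg.norm(w-p)*1000/step)))
        print(w,n,'x',(A@(w-p)/n/.1).round(3).tolist());p=w
def turn(dyaw):
    t=-np.deg2rad(dyaw)/1.5;n=int(np.ceil(abs(t)/.098));print('turn',n,'x',round(t/n,4))
def st():
    s=r.get_state();print(s['time_s'],s['tcp_pos'].round(4),s['eef_rot'].round(2),s['contact_force'].round(1),s['gripper_width']);return s
E
python3 - <<'E'
from plan import *
s=st();turn(-4-s['eef_rot'][2]);rel((.272,.618,.201),-4,[(.42,.35,.16),(.5,.02,.14),(.367,-.284,.09),(.367,-.284,.019)])
E
```

```text
0.1 [0.2719 0.6173 0.2003] [ 1.7992e+02 -1.0000e-02 -2.3770e+01] [ 0.1 -0.3 -1.2] 0.08741920347236978
turn 3 x -0.0767
[0.42 0.35 0.16] 8 x [0.208, 0.321, 0.051]
[0.5  0.02 0.14] 9 x [0.114, 0.36, 0.022]
[ 0.367 -0.284  0.09 ] 9 x [-0.124, 0.347, 0.056]
[ 0.367 -0.284  0.019] 2 x [0.0, 0.0, 0.355]
```

>>> apply_moves(slide=[[0, 0, 0], [0, 0, 0], [0, 0, 0], [0.208, 0.321, 0.051], [0.208, 0.321, 0.051], [0.208, 0.321, 0.051], [0.208, 0.321, 0.051]], turn=[[0, 0, -0.0767], [0, 0, -0.0767], [0, 0, -0.0767], [0, 0, 0], [0, 0, 0], [0, 0, 0], [0, 0, 0]], jaw=[0, 0, 0, 0, 0, 0, 0])

```text
time_s: 0.8
tcp_pos: [0.3464, 0.4823, 0.1801]
eef_rot: [180.0, 0.0, -4.0]
contact_force: [0.8, -0.2, 0.8]
gripper_width: 0.0877
```

Sign and frame are right: the tool reached the yaw of -4.

>>> apply_moves(slide=[[0.208, 0.321, 0.051], [0.208, 0.321, 0.051], [0.208, 0.321, 0.051], [0.208, 0.321, 0.051], [0.114, 0.36, 0.022], [0.114, 0.36, 0.022], [0.114, 0.36, 0.022], [0.114, 0.36, 0.022]], turn=[[0, 0, 0], [0, 0, 0], [0, 0, 0], [0, 0, 0], [0, 0, 0], [0, 0, 0], [0, 0, 0], [0, 0, 0]], jaw=[0, 0, 0, 0, 0, 0, 0, 0])

```text
time_s: 1.6
tcp_pos: [0.4555, 0.2015, 0.1513]
eef_rot: [180.0, 0.0, -4.0]
contact_force: [0.3, -0.1, 0.1]
gripper_width: 0.0876
```

>>> apply_moves(slide=[[0.114, 0.36, 0.022], [0.114, 0.36, 0.022], [0.114, 0.36, 0.022], [0.114, 0.36, 0.022], [0.114, 0.36, 0.022], [0, 0, 0]], turn=[[0, 0, 0], [0, 0, 0], [0, 0, 0], [0, 0, 0], [0, 0, 0], [0, 0, 0]], jaw=[0, 0, 0, 0, 0, 0])

```text
time_s: 2.2
tcp_pos: [0.4997, 0.0162, 0.1399]
eef_rot: [179.9, 0.1, -4.2]
contact_force: [-0.3, 1.2, -0.5]
gripper_width: 0.088
```

>>> apply_moves(slide=[[-0.124, 0.347, 0.056], [-0.124, 0.347, 0.056], [-0.124, 0.347, 0.056], [-0.124, 0.347, 0.056], [-0.124, 0.347, 0.056], [-0.124, 0.347, 0.056], [-0.124, 0.347, 0.056], [-0.124, 0.347, 0.056]], turn=[[0, 0, 0], [0, 0, 0], [0, 0, 0], [0, 0, 0], [0, 0, 0], [0, 0, 0], [0, 0, 0], [0, 0, 0]], jaw=[0, 0, 0, 0, 0, 0, 0, 0])

```text
time_s: 3.0
tcp_pos: [0.381, -0.2512, 0.0956]
eef_rot: [-180.0, -0.0, -4.0]
contact_force: [1.0, -0.5, -0.6]
gripper_width: 0.0878
```

>>> apply_moves(slide=[[-0.124, 0.347, 0.056], [0, 0, 0], [0, 0, 0]], turn=[[0, 0, 0], [0, 0, 0], [0, 0, 0]], jaw=[0, 0, 0])

```text
time_s: 3.3
tcp_pos: [0.3664, -0.2845, 0.0898]
eef_rot: [-180.0, 0.0, -4.1]
contact_force: [0.0, -0.7, -0.3]
gripper_width: 0.0878
```

```bash
python3 - <<'E'
from plan import *
s=st();print(s['joints'].round(1));rel(s['tcp_pos'],s['eef_rot'][2],[(.367,-.284,.019)])
c=cap('top','top1.png');cv2.imwrite('pics/t1.png',cv2.resize(c['pixels'][220:330,400:520],None,fx=5,fy=5))
E
```

```text
3.3 [ 0.3664 -0.2845  0.0898] [-1.7999e+02  4.0000e-02 -4.1100e+00] [ 0.  -0.7 -0.3] 0.08778408278240127
[-13.4   6.8 -33.9  -0.  -49.3  99.3]
[ 0.367 -0.284  0.019] 2 x [0.003, -0.003, 0.354]
```

View pics/t1.png

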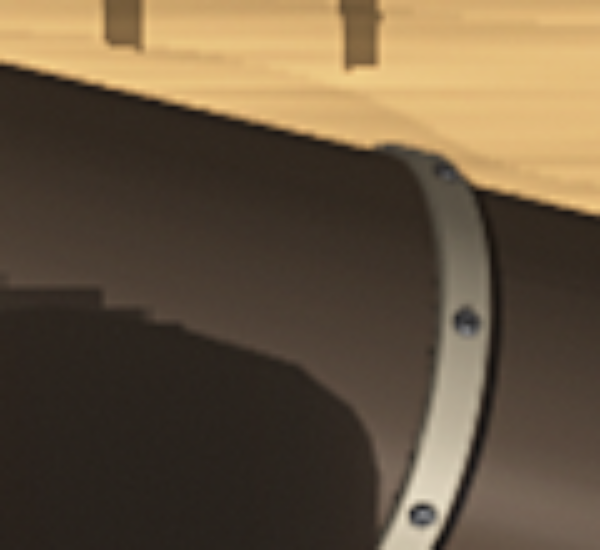

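The arm hides the holder in the top view at (456,283). The grasp is centred to within the pads, so I'll go down.

>>> apply_moves(slide=[[0, 0, 0.3], [0, 0, 0.25], [0, 0, 0.158], [0, 0, 0], [0, 0, 0], [0, 0, 0], [0, 0, 0], [0, 0, 0]], turn=[[0, 0, 0], [0, 0, 0], [0, 0, 0], [0, 0, 0], [0, 0, 0], [0, 0, 0], [0, 0, 0], [0, 0, 0]], jaw=[0, 0, 0, 0.5, 1, 1, 1, 1], newtons=20)

```text
time_s: 4.15
tcp_pos: [0.3675, -0.2842, 0.0201]
eef_rot: [180.0, -0.1, -4.0]
contact_force: [-0.0, 0.2, -0.2]
gripper_width: 0.0532
```

```bash
python3 - <<'E'
from plan import *
s=st()
c=cap('scene','s2.png');cv2.imwrite('pics/s2z.png',cv2.resize(c['pixels'][140:290,60:260],None,fx=4,fy=4))
E
```

```text
4.15 [ 0.3675 -0.2842  0.0201] [ 1.7998e+02 -9.0000e-02 -3.9800e+00] [-0.   0.2 -0.2] 0.05324148115904599
```

View pics/s2z.png

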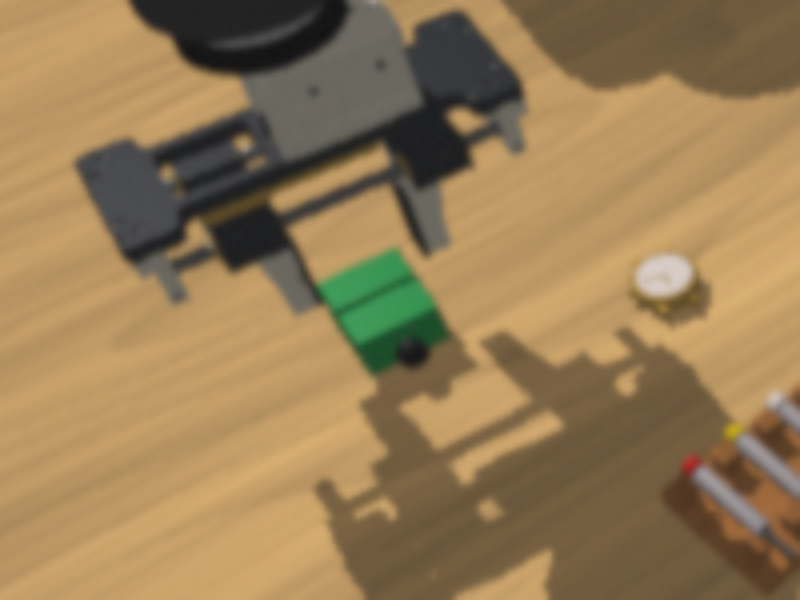

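```bash
python3 - <<'E'
from plan import *
c=load('scene')
p=np.array([.3675,-.2842,.0061]);y=np.deg2rad(-4);j=np.array([np.sin(y),-np.cos(y),0])
for q in(p,p+j*.0266,p-j*.0266,p+[0,0,.04]+j*.0266,p+[0,0,.04]-j*.0266):
    u=cv2.projectPoints(q.reshape(1,3),np.array(c['rvec']),np.array(c['tvec']),np.array([[c['fx'],0,c['cx']],[0,c['fy'],c['cy']],[0,0,1]]),None)[0].ravel()
    print(u,(u-[60,140])*4)
E
```

```text
[156.80889286 219.35237017] [387.23557143 317.40948069]
[144.90907736 224.99331043] [339.63630942 339.97324171]
[168.391255   213.86191422] [433.56502    295.44765687]
[139.10034442 212.66270708] [316.40137769 290.65082831]
[163.52566925 201.50004584] [414.10267701 246.00018336]
```

```bash
python3 - <<'E'
from plan import *
c=load('scene');P=cloud(c)
for u,v in[(300,295),(295,280),(437,243),(432,225),(380,270),(420,230)]:
    print(u,v,P[140+v//4,60+u//4].round(4))
s=st()
c=cap('scene','s3.png');cv2.imwrite('pics/s3z.png',cv2.resize(c['pixels'][140:290,60:260],None,fx=4,fy=4))
E
```

```text
300 295 [ 0.3771 -0.3197  0.0612]
295 280 [ 0.375  -0.3203  0.0691]
437 243 [ 0.3819 -0.2489  0.0545]
432 225 [ 0.3817 -0.2479  0.066 ]
380 270 [ 0.3502 -0.2743  0.025 ]
420 230 [ 0.3757 -0.2529  0.0617]
4.2 [ 0.3673 -0.2842  0.02  ] [ 1.7999e+02 -7.0000e-02 -3.9900e+00] [ 0.1 -0.6 -0.3] 0.04893128934847085
```

View pics/s3z.png

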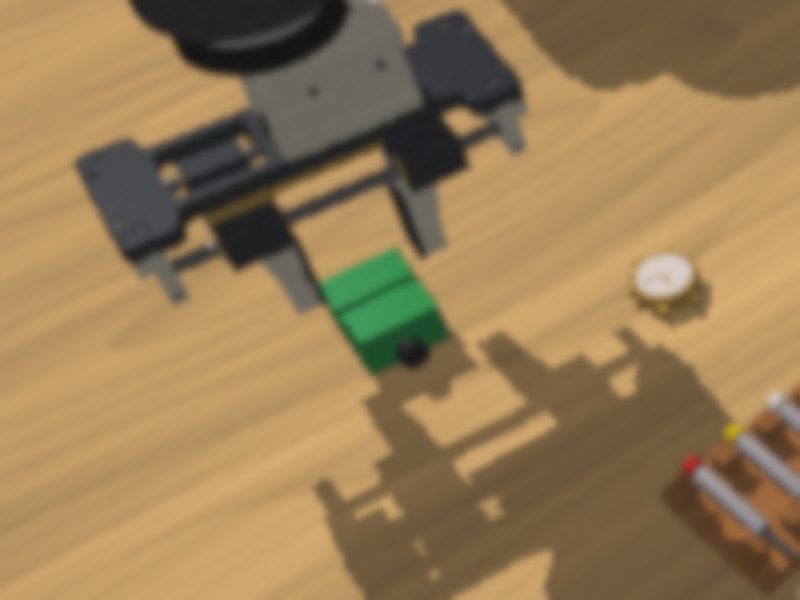

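```bash
python3 - <<'E'
from plan import *
print(r.tips_ahead,[a for a in dir(r) if a[0]!='_']); s=st(); print(s['joint_torque'].round(2))
c=load('scene');P=cloud(c)
d=c['pixels'][195:225,120:175]
for v in range(206,224):
    print(v,' '.join('%3d'%(1000*P[v,u,2]) for u in range(126,176)))
E
```

```text
0.014 ['Unreachable', 'capture', 'close_job', 'get_state', 'tips_ahead']
4.25 [ 0.3672 -0.2842  0.0198] [ 1.7999e+02 -5.0000e-02 -3.9900e+00] [ 0.  -0.1  0.6] 0.04542305289561559
[  0.07 -37.82  19.58   4.57   0.07  -0.  ]
206  87  85  86  82  82  80  80  79  78  76  72  73  -2   0  -1   0  -1  -1  -3  -2  -2  -1   0  27  23  25  25  26  26  26  25  24  25  25  25  26  -1  -2  -3  -2  -1  -3   0  -2  -2   0  -3  -2  -1  -1
207  -2  82  84  83  80  79  79  77  75  74  72  73  69  -1  -4   0  -1   0  -2  -1   0  27  25  25  25  26  25  26  25  25  26  26  26  27  25  24  26  -1  -2  -1  -1  -2  -1  -1  -3   0  -1  -1  -2   1
208  -2  -3  79  81  77  75  76  73  72  72  61  68  68  -3  -2  -2   0  -2  -1  26  26  26  24  27  25  25  25  26  26  26  26  27  25  25  27  26  27  23  -2   1  -5  -1  -1  -4   0  -2   0  -3  -3  -1
209   0  -1  -1  76  75  74  72  72  71  65  62  66  64  64  -1  -3  24  26  27  27  25  28  26  26  25  24  27  27  26  26  24  28  25  25  24  26  23  23   0  -2   0  -2  -3   0  -1  -2  -2  -2  -2  -2
210  -1  -1   0  73  73  73  69  71  68  67  66  62  62  62  
[... 2094 characters left out ...]
  27  25  24  25  25  24  26  24  24  24  22  22  20  19  17  16  12  -2  -1  -2  -2   0
221  -2  -2  -1  -1  -2  -1   0  -2  -2  -1   0   0  -1  -3  -2  -1  -2  -1   7  22  24  23  26  27  26  27  25  26  28  27  26  26  27  24  23  25  22  20  19  19  18  16  12  12  11  10  -2  -1  -2  -3
222  -1  -1  -3  -2  -1  -2  -1   0   1  -2  -2  -2  -3   0  -2  -1  -1  -2   1  11  25  27  27  26  25  28  25  26  26  26  28  25  25  26  22  21  20  18  17  15  16  13  13   8   9   6  -1   0  -1  -1
223   0  -1  -1  -2  -3  -1  -1   0  -2  -3  -2  -1   0  -3  -2  -1  -1  -1   0   1  18  25  26  25  28  27  26  28  26  26  23  23  22  20  20  19  17  15  16  14  14  10   9   7   8   4  -1  -1  -3  -2
```

The scene view shows both fingertips about 45 mm above the bench, at crop points (305,305) and (435,250). The state and r.tips_ahead imply 6 mm, so they disagree. The next test is whether the jaws close on nothing.

>>> apply_moves(slide=[[0, 0, 0], [0, 0, 0]], turn=[[0, 0, 0], [0, 0, 0]], jaw=[1, 1], newtons=20)

```text
time_s: 4.45
tcp_pos: [0.3669, -0.2842, 0.0194]
eef_rot: [180.0, -0.0, -4.0]
contact_force: [-0.2, 0.5, 0.6]
gripper_width: 0.029
```

```bash
python3 - <<'E'
from plan import *
s=st()
c=cap('scene','s4.png');cv2.imwrite('pics/s4z.png',cv2.resize(c['pixels'][140:290,60:260],None,fx=4,fy=4))
E
```

```text
4.45 [ 0.3669 -0.2842  0.0194] [ 1.8e+02 -1.0e-02 -4.0e+00] [-0.2  0.5  0.6] 0.02899373848707281
```

View pics/s4z.png

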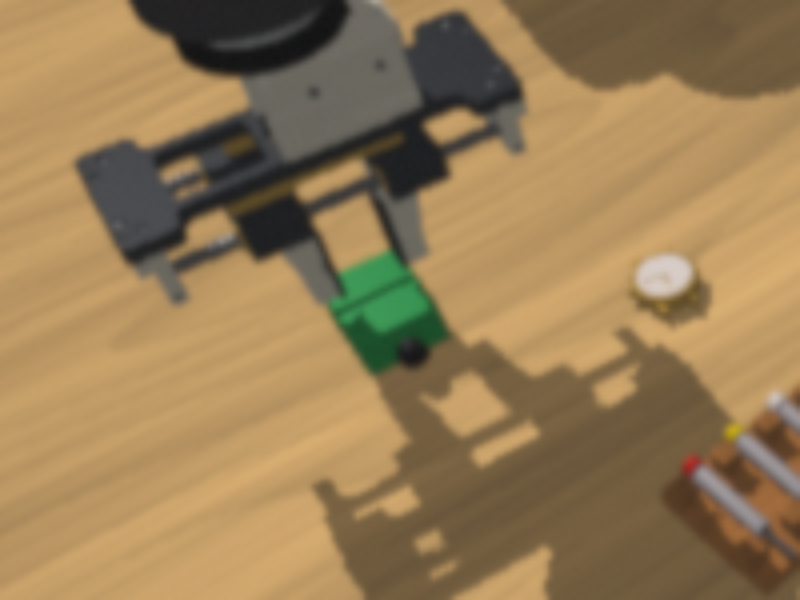

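The jaws closed to 29 mm over the holder with nothing between them. So the tips really are about 40 mm higher than reported. I'll open, go down further and look.

>>> apply_moves(slide=[[0, 0, 0], [0, 0, 0], [0, 0, 0], [0, 0, 0], [0, 0, 0], [0, 0, 0.1], [0, 0, 0.1], [0, 0, 0]], turn=[[0, 0, 0], [0, 0, 0], [0, 0, 0], [0, 0, 0], [0, 0, 0], [0, 0, 0], [0, 0, 0], [0, 0, 0]], jaw=[0, 0, 0, 0, 0, 0, 0, 0])

```text
time_s: 5.3
tcp_pos: [0.3655, -0.2837, -0.0024]
eef_rot: [-180.0, 0.2, -4.0]
contact_force: [0.1, -0.2, 0.1]
gripper_width: 0.0832
```

```bash
cat > tip.py <<'E'
from plan import *
def K(c): return np.array([[c['fx'],0,c['cx']],[0,c['fy'],c['cy']],[0,0,1]])
def proj(c,q): return cv2.projectPoints(np.array(q,float).reshape(-1,1,3),np.array(c['rvec']),np.array(c['tvec']),K(c),None)[0].reshape(-1,2)
def fingers(c,s,lo=-.04,hi=.12):
    # lowest cloud points near each finger
    P=cloud(c);y=np.deg2rad(s['eef_rot'][2]);j=np.array([np.sin(y),-np.cos(y)]);x=np.array([np.cos(y),np.sin(y)])
    D=P[...,:2]-s['tcp_pos'][:2];a=D@j;b=D@x;w=s['gripper_width']/2
    for sg in(1,-1):
        m=(sg*a>w-.004)&(sg*a<w+.018)&(abs(b)<.014)&(P[...,2]>.034)&(P[...,2]<.15)
        z=np.sort(P[...,2][m]);print('finger',sg,m.sum(),z[:6].round(4))
E
python3 - <<'E'
from tip import *
s=st()
c=cap('scene','s5.png');cv2.imwrite('pics/s5z.png',cv2.resize(c['pixels'][140:290,60:260],None,fx=4,fy=4));fingers(c,s)
E
```

```text
5.3 [ 0.3655 -0.2837 -0.0024] [-1.7996e+02  1.7000e-01 -4.0100e+00] [ 0.1 -0.2  0.1] 0.08324989125075413
finger 1 134 [0.0344 0.0348 0.0351 0.0353 0.0353 0.0355]
finger -1 171 [0.034  0.0343 0.0347 0.0349 0.035  0.0352]
```

View pics/s5z.png

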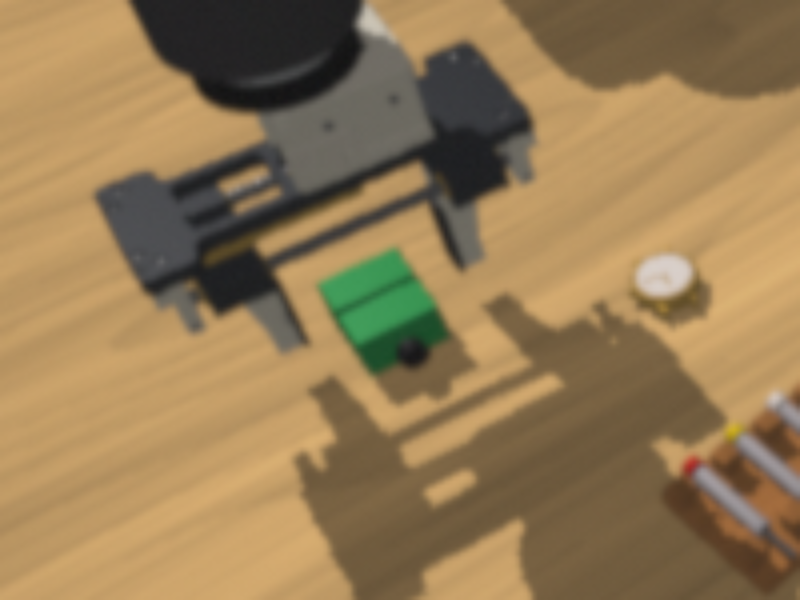

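>>> apply_moves(slide=[[0.01, 0, 0.1], [0, 0, 0.08], [0, 0, 0], [0, 0, 0]], turn=[[0, 0, 0], [0, 0, 0], [0, 0, 0], [0, 0, 0]], jaw=[0, 0, 0, 0])

```text
time_s: 5.75
tcp_pos: [0.3676, -0.2842, -0.019]
eef_rot: [-180.0, 0.1, -4.0]
contact_force: [-0.6, 0.3, -0.3]
gripper_width: 0.0877
```

```bash
python3 - <<'E'
from tip import *
s=st();print(s['joints'].round(2))
c=cap('scene','s6.png');cv2.imwrite('pics/s6z.png',cv2.resize(c['pixels'][140:290,60:260],None,fx=4,fy=4))
P=cloud(c)
for v in range(216,236):
    print(v,' '.join('%3d'%(1000*P[v,u,2]) for u in range(126,180)))
E
```

```text
5.75 [ 0.3676 -0.2842 -0.019 ] [-1.7999e+02  5.0000e-02 -3.9900e+00] [-0.6  0.3 -0.3] 0.08767336135961798
[-13.32  16.77 -40.59   0.   -32.69  99.33]
216  88  86  85  84  52   1  -2  -4   0   0  -3  -3  -3  -1   0  11  25  26  25  25  24  23  25  25  25  26  27  27  26  27  25  25  27  27  26  27  26  27  26  25  25  25  27  26   0  -2  -1  -2  -1  -2  -1  -1  -2  -1
217  85  84  82  84  83  53  -2   0   0  -1   0   1  -2  -3  -2   0  19  27  27  24  23  20  27  25  26  27  26  26  27  26  26  25  26  28  24  25  26  27  25  27  26  25  24  26  -2  -2  -1  -1  -3   0  -2   0  -3  -1
218  83  81  82  79  79  50  53  -2   0   0  -1  -1  -2  -3  -2   0   5  22  23  22  24  26  27  24  27  25  27  26  25  26  26  27  26  25  26  25  24  26  25  27  25  24  23  21  17   0   0  -2  -1   0  -1  -3  -2  -2
219  81  80  78  80  76  76  47  -2  -2  -1   0  -2  -1  -1   0  -1  -3  14  18  25  24  24  24  25  24  23  25  26  26  25  26  25  28  24  26  26  25  23  25  25  23  21  21  20  16   0  -1  -3  -1  -2  -2  -3   0  -2
220  79  78  76  75  45  48  43  42   0   0   0  -1  -2  -2  -2  -1  -
[... 2749 characters left out ...]
  -1  -2   0  -2   0   0  -2  -2   0  -3
233  -2  -1  -2   0  -1  14  14   9   9   7  -2   0   0   0   0   0  -2  -2  -2   0  -1   0  -3  -3   0   0   4   2   0   0   0  -1  -2  -1  -3  -1   0  -3  -1  -1  -3  -2   0  -3 669   0  -1  -1  -1  -1  -2   0  -1  -2
234  -1  -1  -4  -3   0  10   9   6  -3  -3  -2  -1  -1  -2  -1  -4   0  -3  -3  -2  -3  -1  -1  -2   0  -2  -1   0  -1  -1  -1  -2  -1  -1  -2  -1   0   0  -3  -2   0  -2  -1  -2  -1   0  -3  -1   1   0  -2   0  -1  -2
235  -2   0  -3  -1   0  -1   0  -2   0  -1  -1  -1  -2  -2  -1  -2  -3   0   0  -2   0  -2  -3  -1  -1   0  -2   0  -1  -2  -2  -2   0  -1  -2   0   0  -1  -1   0  -1  -1  -3   0  -2  -2  -1  -1  -1  -1  -3   0   0   0
```

View pics/s6z.png

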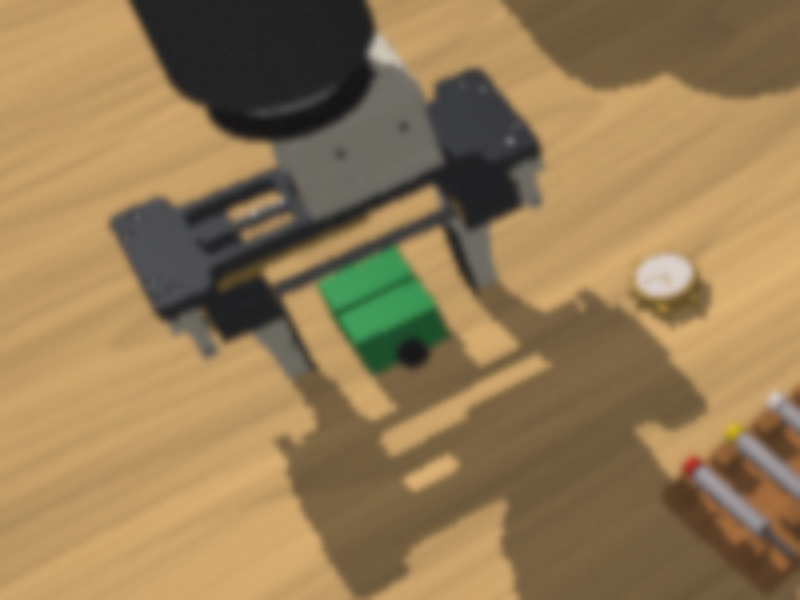

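Tips now sit about 7 mm above the bench, and their shadows nearly meet them at crop (305,372) and (485,285). They straddle the holder, so working tip height is reported z + 0.026. Now I'll grip.

>>> apply_moves(slide=[[0, 0, 0], [0, 0, 0], [0, 0, 0], [0, 0, 0], [0, 0, 0], [0, 0, 0], [0, 0, 0]], turn=[[0, 0, 0], [0, 0, 0], [0, 0, 0], [0, 0, 0], [0, 0, 0], [0, 0, 0], [0, 0, 0]], jaw=[1, 1, 1, 1, 1, 1, 1], newtons=20)

```text
time_s: 6.5
tcp_pos: [0.3679, -0.2842, -0.0186]
eef_rot: [180.0, -0.0, -4.0]
contact_force: [-0.2, 0.2, -0.1]
gripper_width: 0.0457
```

>>> apply_moves(slide=[[0, 0, -0.2], [0, 0, -0.3], [0, 0, -0.3], [0, 0, 0], [0, 0, 0]], turn=[[0, 0, 0], [0, 0, 0], [0, 0, 0], [0, 0, 0], [0, 0, 0]], jaw=[1, 1, 1, 1, 1])

```text
time_s: 7.0
tcp_pos: [0.3681, -0.2842, 0.0617]
eef_rot: [-180.0, -0.1, -4.0]
contact_force: [-0.7, 0.9, -1.3]
gripper_width: 0.0458
```

```bash
python3 - <<'E'
from tip import *
s=st()
c=cap('scene','s7.png');cv2.imwrite('pics/s7z.png',cv2.resize(c['pixels'][110:260,60:260],None,fx=4,fy=4))
rel(s['tcp_pos'],s['eef_rot'][2],[(.5,.0,.08),(.596,.1765,.04)])
E
```

```text
7.0 [ 0.3681 -0.2842  0.0617] [-1.80e+02 -9.00e-02 -4.01e+00] [-0.7  0.9 -1.3] 0.045830527186676885
[0.5  0.   0.08] 8 x [0.14, -0.366, -0.023]
[0.596  0.1765 0.04  ] 6 x [0.139, -0.305, 0.067]
```

View pics/s7z.png

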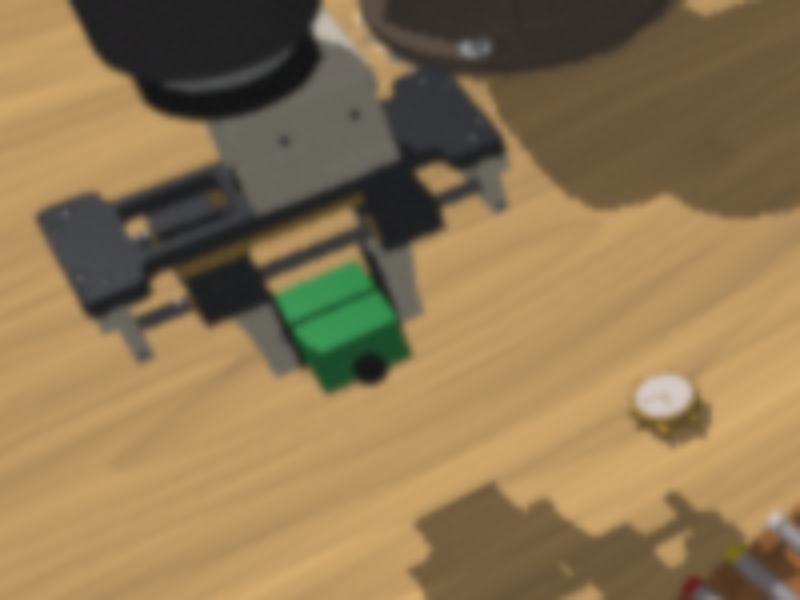

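Holder held at 45.7 mm width, lifted level at crop (340,325). Carrying it to the pad.

>>> apply_moves(slide=[[0.14, -0.366, -0.023], [0.14, -0.366, -0.023], [0.14, -0.366, -0.023], [0.14, -0.366, -0.023], [0.14, -0.366, -0.023], [0.14, -0.366, -0.023], [0.14, -0.366, -0.023], [0.14, -0.366, -0.023]], turn=[[0, 0, 0], [0, 0, 0], [0, 0, 0], [0, 0, 0], [0, 0, 0], [0, 0, 0], [0, 0, 0], [0, 0, 0]], jaw=[1, 1, 1, 1, 1, 1, 1, 1])

```text
time_s: 7.85
tcp_pos: [0.4994, 0.0014, 0.0784]
eef_rot: [179.9, 0.1, -4.0]
contact_force: [0.4, -1.3, -0.7]
gripper_width: 0.0457
```

>>> apply_moves(slide=[[0.139, -0.305, 0.067], [0.139, -0.305, 0.067], [0.139, -0.305, 0.067], [0.139, -0.305, 0.067], [0.139, -0.305, 0.067], [0.139, -0.305, 0.067], [0, 0, 0], [0, 0, 0]], turn=[[0, 0, 0], [0, 0, 0], [0, 0, 0], [0, 0, 0], [0, 0, 0], [0, 0, 0], [0, 0, 0], [0, 0, 0]], jaw=[1, 1, 1, 1, 1, 1, 1, 1])

```text
time_s: 8.65
tcp_pos: [0.5948, 0.1768, 0.0371]
eef_rot: [179.9, 0.2, -3.9]
contact_force: [-0.4, -1.1, -0.7]
gripper_width: 0.046
```

```bash
python3 - <<'E'
from tip import *
s=st()
for n,(a,b,e,f) in dict(scene=(300,80,460,200),top=(170,120,330,240)).items():
    c=cap(n,n+'8.png');cv2.imwrite(f'pics/{n}8z.png',cv2.resize(c['pixels'][b:f,a:e],None,fx=5,fy=5,interpolation=cv2.INTER_CUBIC))
rel(s['tcp_pos'],s['eef_rot'][2],[(.5965,.1765,-.0145)],15)
E
```

```text
8.65 [0.5948 0.1768 0.0371] [179.87   0.2   -3.95] [-0.4 -1.1 -0.7] 0.04601851611378557
[ 0.5965  0.1765 -0.0145] 4 x [0.004, 0.0, 0.129]
```

View pics/scene8z.png

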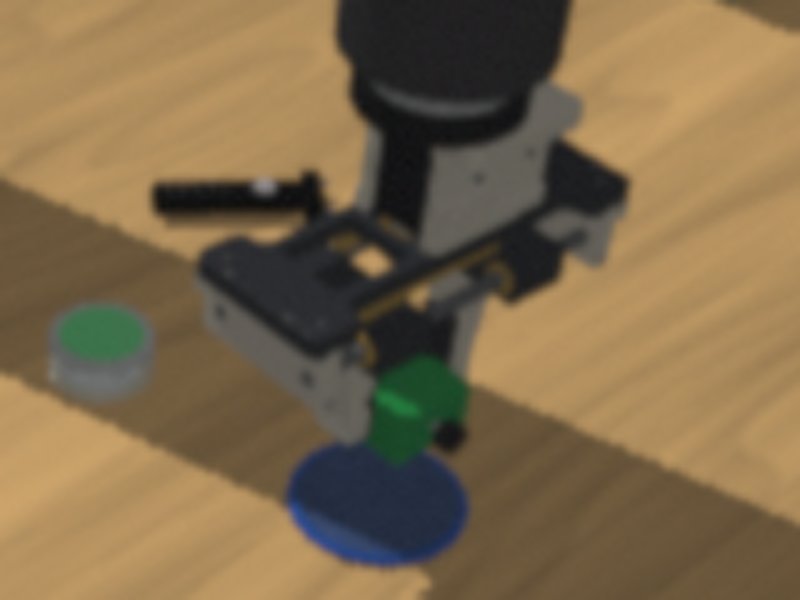

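View pics/top8z.png

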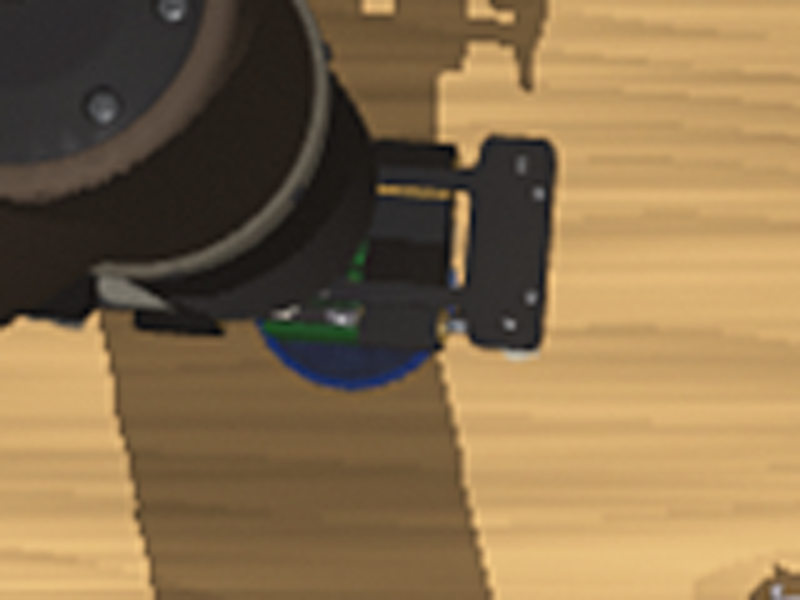

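>>> apply_moves(slide=[[0, 0, 0.15], [0, 0, 0.15], [0, 0, 0.12], [0, 0, 0], [0, 0, 0], [0, 0, 0]], turn=[[0, 0, 0], [0, 0, 0], [0, 0, 0], [0, 0, 0], [0, 0, 0], [0, 0, 0]], jaw=[1, 1, 1, 1, 1, 1])

```text
time_s: 9.35
tcp_pos: [0.5965, 0.1769, -0.0016]
eef_rot: [-180.0, -0.1, -4.0]
contact_force: [0.6, 0.6, -1.5]
gripper_width: 0.046
```

```bash
python3 - <<'E'
from tip import *
s=st()
for n,(a,b,e,f) in dict(scene=(300,80,460,200)).items():
    c=cap(n,n+'9.png');cv2.imwrite(f'pics/{n}9z.png',cv2.resize(c['pixels'][b:f,a:e],None,fx=5,fy=5,interpolation=cv2.INTER_CUBIC))
rel(s['tcp_pos'],s['eef_rot'][2],[(.5965,.1765,-.0145)],15)
E
```

```text
9.35 [ 0.5965  0.1769 -0.0016] [-1.7997e+02 -6.0000e-02 -3.9900e+00] [ 0.6  0.6 -1.5] 0.045980634966765674
[ 0.5965  0.1765 -0.0145] 1 x [0.001, 0.004, 0.129]
```

View pics/scene9z.png

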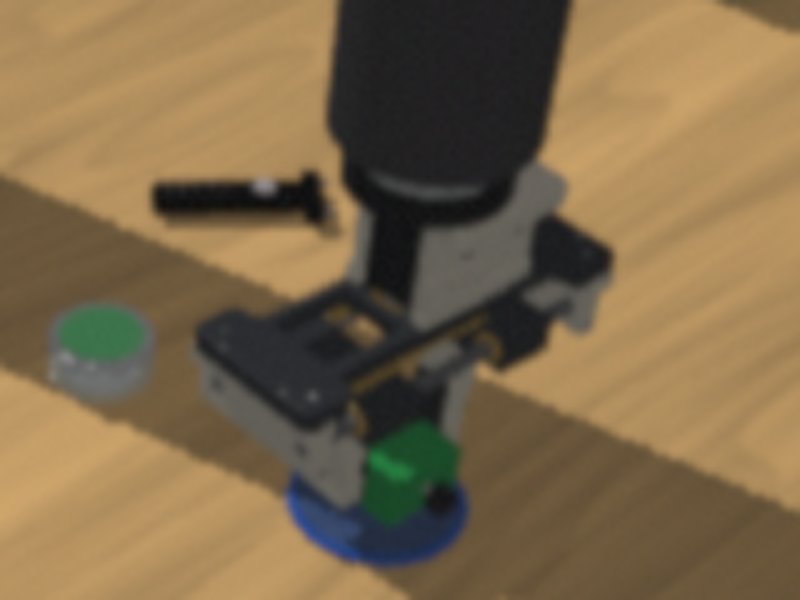

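>>> apply_moves(slide=[[0, 0, 0.06], [0, 0, 0.03], [0, 0, 0.02], [0, 0, 0.01], [0, 0, 0], [0, 0, 0]], turn=[[0, 0, 0], [0, 0, 0], [0, 0, 0], [0, 0, 0], [0, 0, 0], [0, 0, 0]], jaw=[1, 1, 1, 1, 1, 1])

```text
time_s: 10.0
tcp_pos: [0.596, 0.1769, -0.0144]
eef_rot: [-180.0, -0.0, -4.0]
contact_force: [0.3, 0.2, -0.9]
gripper_width: 0.0458
```

>>> apply_moves(slide=[[0, 0, 0.006], [0, 0, 0.006], [0, 0, 0], [0, 0, 0]], turn=[[0, 0, 0], [0, 0, 0], [0, 0, 0], [0, 0, 0]], jaw=[1, 1, 1, 1])

```text
time_s: 10.4
tcp_pos: [0.5961, 0.1769, -0.0145]
eef_rot: [-180.0, -0.0, -4.0]
contact_force: [-4.0, -0.6, 8.3]
gripper_width: 0.0459
```

>>> apply_moves(slide=[[0, 0, -0.005], [0, 0, 0], [0, 0, 0], [0, 0, 0], [0, 0, -0.1], [0, 0, -0.3], [0, 0, -0.4], [0, 0, -0.2]], turn=[[0, 0, 0], [0, 0, 0], [0, 0, 0], [0, 0, 0], [0, 0, 0], [0, 0, 0], [0, 0, 0], [0, 0, 0]], jaw=[0, 0, 0, 0, 0, 0, 0, 0])

```text
time_s: 11.2
tcp_pos: [0.5975, 0.1775, 0.089]
eef_rot: [-179.9, -0.2, -4.0]
contact_force: [0.4, 0.5, 0.9]
gripper_width: 0.0876
```

```bash
python3 - <<'E'
from tip import *
s=st();turn(-8.3-s['eef_rot'][2])
rel(s['tcp_pos'],-8.3,[(.442,-.0128,.06)])
E
```

```text
11.2 [0.5975 0.1775 0.089 ] [-179.89   -0.22   -3.95] [0.4 0.5 0.9] 0.08761269927098055
turn 1 x 0.0506
[ 0.442  -0.0128  0.06  ] 7 x [-0.181, 0.301, 0.041]
```

>>> apply_moves(slide=[[0, 0, 0], [0, 0, 0], [0, 0, 0], [0, 0, 0], [0, 0, 0], [0, 0, 0], [0, 0, 0], [0, 0, 0]], turn=[[0, 0, 0.0914], [0, 0, 0.0914], [0, 0, 0.0914], [0, 0, 0.0914], [0, 0, 0.0914], [0, 0, 0.0914], [0, 0, 0.0914], [0, 0, 0.0914]], jaw=[0, 0, 0, 0, 0, 0, 0, 0])

```text
time_s: 12.0
tcp_pos: [0.596, 0.1768, 0.0856]
eef_rot: [-180.0, 0.0, -67.2]
contact_force: [1.1, 0.4, -0.5]
gripper_width: 0.0873
```

>>> apply_moves(slide=[[0, 0, 0], [0, 0, 0], [0, 0, 0], [0, 0, 0], [0, 0, 0]], turn=[[0, 0, 0.0914], [0, 0, 0.0914], [0, 0, 0.0914], [0, 0, 0.0914], [0, 0, 0]], jaw=[0, 0, 0, 0, 0])

```text
time_s: 12.5
tcp_pos: [0.596, 0.1769, 0.0855]
eef_rot: [-180.0, 0.0, -98.4]
contact_force: [-0.3, 0.2, 0.4]
gripper_width: 0.0876
```

```bash
python3 - <<'E'
from tip import *
s=st();print(s['joints'].round(1))
rel(s['tcp_pos'],s['eef_rot'][2],[(.442,-.0128,.06),(.442,-.0128,-.024)])
E
```

```text
12.5 [0.596  0.1769 0.0855] [-1.7997e+02  2.0000e-02 -9.8370e+01] [-0.3  0.2  0.4] 0.08757232214202354
[ 34.5  21.  -14.9   0.  -54.1 -42.9]
[ 0.442  -0.0128  0.06  ] 7 x [0.3, 0.178, 0.036]
[ 0.442  -0.0128 -0.024 ] 3 x [0.0, 0.0, 0.28]
```

>>> apply_moves(slide=[[0.3, 0.178, 0.036], [0.3, 0.178, 0.036], [0.3, 0.178, 0.036], [0.3, 0.178, 0.036], [0.3, 0.178, 0.036], [0.3, 0.178, 0.036], [0.3, 0.178, 0.036], [0, 0, 0]], turn=[[0, 0, 0], [0, 0, 0], [0, 0, 0], [0, 0, 0], [0, 0, 0], [0, 0, 0], [0, 0, 0], [0, 0, 0]], jaw=[0, 0, 0, 0, 0, 0, 0, 0])

```text
time_s: 13.3
tcp_pos: [0.4389, -0.0157, 0.0595]
eef_rot: [179.9, -0.0, -98.1]
contact_force: [0.8, 0.4, -0.2]
gripper_width: 0.0876
```

>>> apply_moves(slide=[[0, 0, 0.25], [0, 0, 0.25], [0, 0, 0.2], [0, 0, 0], [0, 0, 0], [0, 0, 0]], turn=[[0, 0, 0], [0, 0, 0], [0, 0, 0], [0, 0, 0], [0, 0, 0], [0, 0, 0]], jaw=[0, 0, 0, 0, 0, 0])

```text
time_s: 13.9
tcp_pos: [0.4435, -0.0127, -0.0092]
eef_rot: [-179.9, 0.0, -98.2]
contact_force: [0.6, -0.6, 0.7]
gripper_width: 0.0876
```

```bash
python3 - <<'E'
from tip import *
s=st();print(s['joints'].round(1))
c=cap('scene','s10.png');cv2.imwrite('pics/s10z.png',cv2.resize(c['pixels'][120:240,210:370],None,fx=5,fy=5,interpolation=cv2.INTER_CUBIC))
rel(s['tcp_pos'],s['eef_rot'][2],[(.442,-.0128,-.024)])
c=cap('top','t10.png');cv2.imwrite('pics/t10z.png',cv2.resize(c['pixels'][120:280,200:400],None,fx=4,fy=3.75,interpolation=cv2.INTER_CUBIC))
E
```

```text
13.9 [ 0.4435 -0.0127 -0.0092] [-1.7991e+02  4.0000e-02 -9.8160e+01] [ 0.6 -0.6  0.7] 0.08763831015690114
[ 24.   14.  -42.8   0.  -33.  -32.2]
[ 0.442  -0.0128 -0.024 ] 1 x [0.003, 0.015, 0.148]
```

View pics/s10z.png

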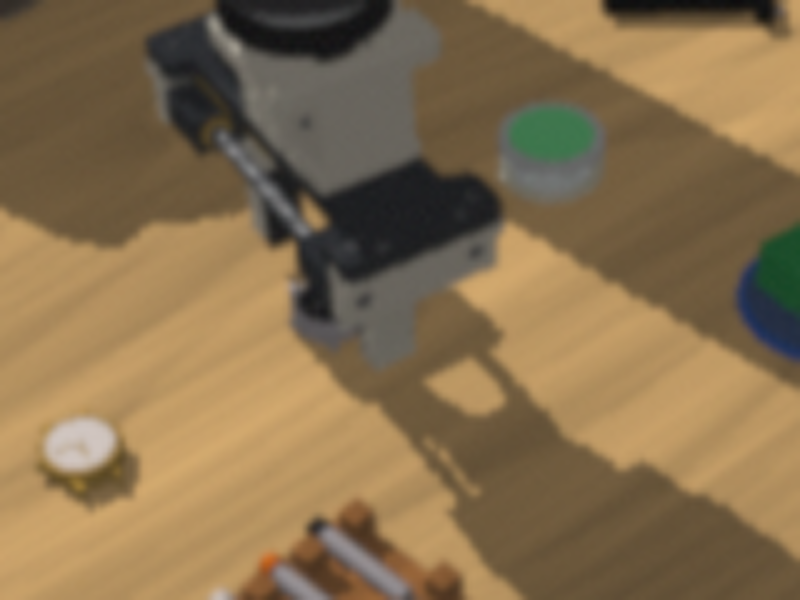

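View pics/t10z.png

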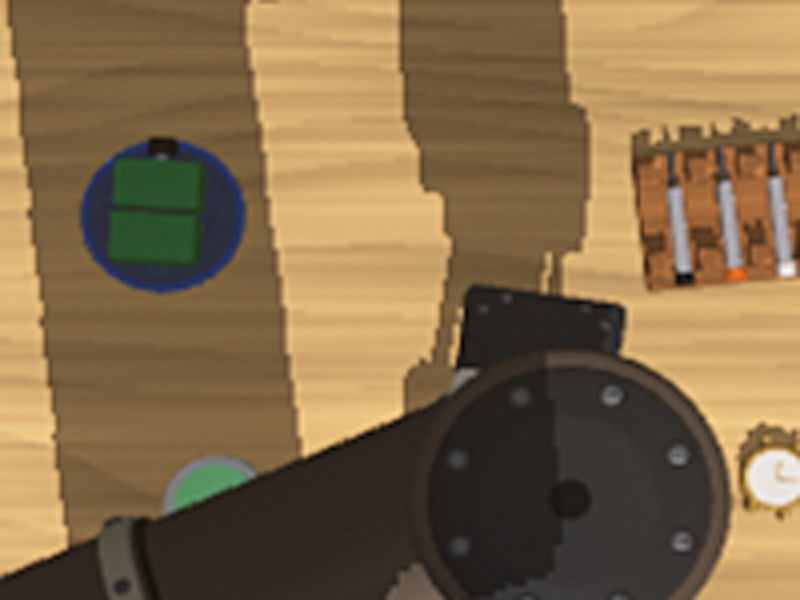

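```bash
cat > hp.py <<'E'
from tip import *
from m import comp,pts
def fitq(c,roi,zt,thr=None):
    p=c['pixels'].astype(int);b,g,rr=p[...,0],p[...,1],p[...,2]
    m=comp((b>rr+12)|(g>rr+25)&(b>g),roi)
    return m
if __name__=='__main__':
    c=load('top');k=(200,120)
    f=lambda p:(p[0]/4+200-.5,p[1]/3.75+120-.5)
    q=ray(c,[f(p) for p in[(116,157),(203,162),(197,266),(108,260)]],.032);print(q.round(4),'holder',q.mean(0).round(4),np.rad2deg(np.arctan2(*(q[0]+q[1]-q[2]-q[3])[[1,0]])),np.linalg.norm(q[0]-q[3]),np.linalg.norm(q[0]-q[1]))
    p=c['pixels'].astype(int);m=np.zeros((400,640),bool);R=(200,140,280,215)
    mm=((p[...,0]>p[...,2]+12)|(p[...,1]>p[...,2]+20));m=comp(mm,R)
    m2=(p[...,0]>p[...,2]+25)&(p[...,0]>p[...,1]+10)&m
    h=cv2.convexHull(pts(m2).astype(np.int32)).astype(np.float32);e=cv2.fitEllipse(h);print('pad',e,ray(c,e[0],.004).round(4))
    g=(p[...,1]>p[...,2]+25)&(p[...,1]>p[...,0]+15);g=comp(g,R);print(g.sum(),ray(c,pts(g).mean(0),.032).round(4))
    a=c['pixels'][140:215,200:280];cv2.imwrite('pics/hp.png',cv2.resize(a,None,fx=8,fy=8,interpolation=cv2.INTER_NEAREST))
E
python3 hp.py
```

```text
[[0.6257 0.1987 0.032 ]
 [0.6229 0.1525 0.032 ]
 [0.5634 0.155  0.032 ]
 [0.5669 0.202  0.032 ]] holder [0.5947 0.177  0.032 ] -2.810515870409298 0.05895883928889117 0.04636470787586817
pad ((240.1369171142578, 177.12950134277344), (39.69504165649414, 40.48585510253906), 75.88607788085938) [[0.5958 0.1777 0.004 ]]
276 [[0.5794 0.1783 0.032 ]]
```

View pics/hp.png

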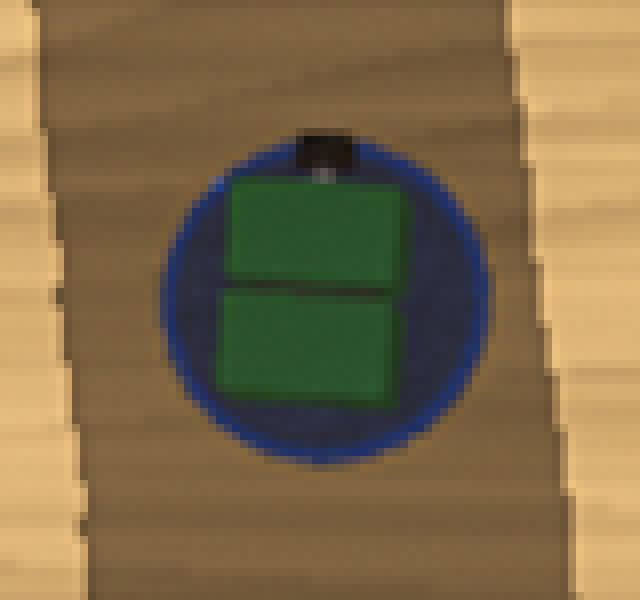

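```bash
python3 - <<'E'
from tip import *
c=load('top');p=c['pixels']
for v in (164,167,170,180,184,187):print(v,[f"{u}:{tuple(int(x) for x in p[v,u])}" for u in list(range(224,232))+list(range(245,254))])
for u in(232,240,246):print(u,[f"{v}:{tuple(int(x) for x in p[v,u])}" for v in list(range(158,166))+list(range(184,194))])
E
```

```text
164 ['224:(61, 89, 114)', '225:(85, 69, 74)', '226:(97, 48, 34)', '227:(84, 42, 37)', '228:(57, 60, 41)', '229:(38, 88, 44)', '230:(41, 83, 43)', '231:(41, 81, 43)', '245:(42, 84, 43)', '246:(41, 85, 42)', '247:(41, 84, 42)', '248:(39, 84, 40)', '249:(38, 79, 42)', '250:(39, 57, 37)', '251:(55, 45, 42)', '252:(60, 43, 43)', '253:(69, 45, 40)']
167 ['224:(95, 47, 33)', '225:(64, 45, 42)', '226:(61, 45, 45)', '227:(59, 42, 43)', '228:(47, 60, 41)', '229:(39, 84, 41)', '230:(42, 82, 43)', '231:(41, 80, 42)', '245:(44, 82, 43)', '246:(43, 82, 43)', '247:(44, 82, 43)', '248:(44, 84, 43)', '249:(38, 75, 40)', '250:(27, 58, 35)', '251:(44, 56, 38)', '252:(65, 44, 44)', '253:(56, 41, 41)']
170 ['224:(55, 45, 44)', '225:(58, 45, 43)', '226:(58, 41, 42)', '227:(52, 44, 41)', '228:(41, 66, 40)', '229:(42, 87, 44)', '230:(42, 81, 42)', '231:(43, 82, 42)', '245:(43, 82, 42)', '246:(43, 82, 41)', '247:(44, 83, 43)', '248:(44, 83, 43)', '249:(37, 73, 39)', '250:(29, 56, 36)', '251:(46, 52, 39)', '252:(62, 43, 43)', '253:(60, 45, 43)']
180 ['224:(58, 45, 44)', '225:(60, 44, 43)', '226:(58, 43, 43)',
[... 1366 characters left out ...]
:(21, 28, 33)', '160:(34, 37, 43)', '161:(85, 82, 92)', '162:(79, 93, 85)', '163:(40, 80, 40)', '164:(40, 81, 40)', '165:(43, 81, 42)', '184:(44, 82, 42)', '185:(45, 84, 44)', '186:(44, 83, 44)', '187:(44, 84, 43)', '188:(44, 84, 43)', '189:(34, 71, 38)', '190:(41, 54, 38)', '191:(64, 51, 45)', '192:(68, 47, 46)', '193:(62, 47, 44)']
246 ['158:(94, 54, 45)', '159:(97, 49, 34)', '160:(67, 45, 40)', '161:(56, 41, 42)', '162:(51, 46, 40)', '163:(42, 72, 40)', '164:(41, 85, 42)', '165:(42, 81, 41)', '184:(45, 84, 44)', '185:(45, 84, 43)', '186:(45, 84, 44)', '187:(46, 86, 44)', '188:(48, 89, 45)', '189:(41, 79, 42)', '190:(32, 62, 36)', '191:(54, 51, 42)', '192:(65, 45, 44)', '193:(63, 47, 44)']
```

```bash
python3 - <<'E'
from tip import *
c=load('top')
print(ray(c,[(238.1,175.8)],.032),ray(c,[(240.14,177.13)],.004))
E
```

```text
[[0.59472935 0.17789793 0.032     ]] [[0.59575297 0.17772075 0.004     ]]
```

The holder sits about 1 mm from the pad centre. It is centred near top pixel (238,176), and the pad at (240,177). The fingers straddle the steel watch at crop (320,320), so I'll go down and grip.

>>> apply_moves(slide=[[0, 0, 0.07], [0, 0, 0.05], [0, 0, 0.02], [0, 0, 0], [0, 0, 0]], turn=[[0, 0, 0], [0, 0, 0], [0, 0, 0], [0, 0, 0], [0, 0, 0]], jaw=[0, 0, 0, 0, 0])

```text
time_s: 14.5
tcp_pos: [0.4424, -0.0132, -0.0245]
eef_rot: [180.0, -0.0, -98.3]
contact_force: [0.4, 0.1, 0.2]
gripper_width: 0.0874
```

```bash
python3 - <<'E'
from tip import *
s=st()
c=cap('scene','s11.png');cv2.imwrite('pics/s11z.png',cv2.resize(c['pixels'][140:220,230:340],None,fx=7,fy=7,interpolation=cv2.INTER_CUBIC))
E
```

```text
14.5 [ 0.4424 -0.0132 -0.0245] [ 1.7998e+02 -1.0000e-02 -9.8250e+01] [0.4 0.1 0.2] 0.08739833736765874
```

View pics/s11z.png

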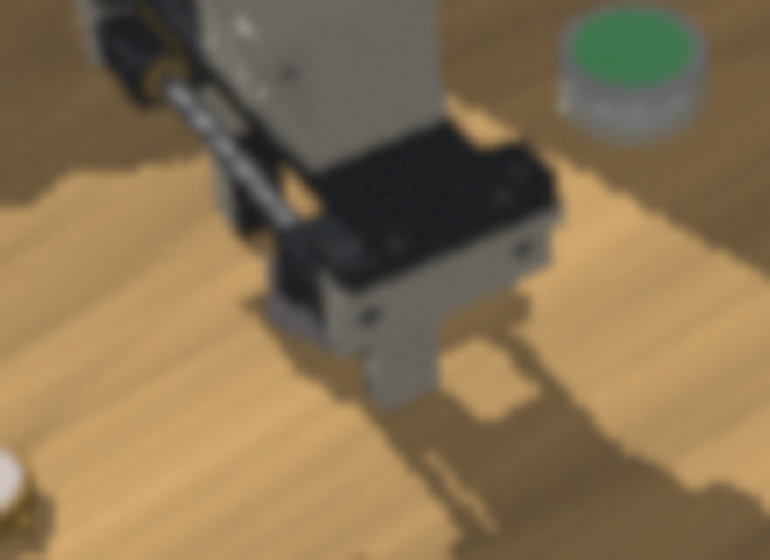

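The fingertip is just above the bench at crop (390,400). Closing now.

>>> apply_moves(slide=[[0, 0, 0], [0, 0, 0], [0, 0, 0], [0, 0, 0], [0, 0, 0], [0, 0, 0], [0, 0, 0]], turn=[[0, 0, 0], [0, 0, 0], [0, 0, 0], [0, 0, 0], [0, 0, 0], [0, 0, 0], [0, 0, 0]], jaw=[1, 1, 1, 1, 1, 1, 1], newtons=12)

```text
time_s: 15.25
tcp_pos: [0.4424, -0.0131, -0.0243]
eef_rot: [180.0, -0.0, -98.3]
contact_force: [-0.4, -0.2, -0.7]
gripper_width: 0.0452
```

>>> apply_moves(slide=[[0, 0, -0.1], [0, 0, -0.3], [0, 0, -0.4], [0, 0, -0.2], [0, 0, 0], [0, 0, 0]], turn=[[0, 0, 0], [0, 0, 0], [0, 0, 0], [0, 0, 0], [0, 0, 0], [0, 0, 0]], jaw=[1, 1, 1, 1, 1, 1])

```text
time_s: 15.85
tcp_pos: [0.4425, -0.013, 0.0763]
eef_rot: [-179.9, 0.1, -98.3]
contact_force: [-0.5, -0.0, -1.5]
gripper_width: 0.0454
```

```bash
python3 - <<'E'
from tip import *
s=st()
c=cap('scene','s12.png');cv2.imwrite('pics/s12z.png',cv2.resize(c['pixels'][90:210,210:370],None,fx=5,fy=5,interpolation=cv2.INTER_CUBIC))
turn(-94-s['eef_rot'][2]);rel(s['tcp_pos'],-94,[(.5955,.1769,.07)])
E
```

```text
15.85 [ 0.4425 -0.013   0.0763] [-1.7993e+02  6.0000e-02 -9.8270e+01] [-0.5 -0.  -1.5] 0.0453581174438167
turn 1 x -0.0496
[0.5955 0.1769 0.07  ] 7 x [-0.286, -0.199, 0.009]
```

View pics/s12z.png

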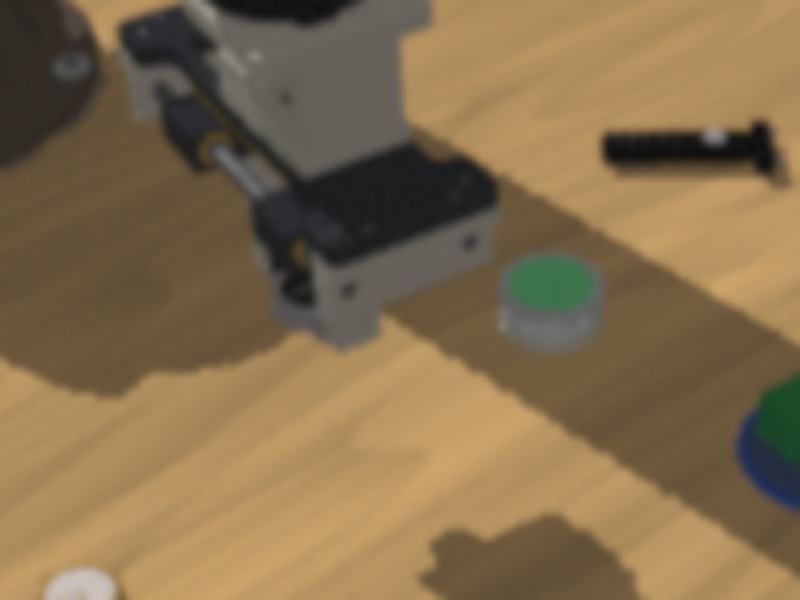

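The watch is held across its lugs (45.3 mm) and lifted at crop (300,300). Carrying it to the holder.

>>> apply_moves(slide=[[0, 0, 0], [-0.286, -0.199, 0.009], [-0.286, -0.199, 0.009], [-0.286, -0.199, 0.009], [-0.286, -0.199, 0.009], [-0.286, -0.199, 0.009], [-0.286, -0.199, 0.009], [-0.286, -0.199, 0.009]], turn=[[0, 0, -0.0496], [0, 0, 0], [0, 0, 0], [0, 0, 0], [0, 0, 0], [0, 0, 0], [0, 0, 0], [0, 0, 0]], jaw=[1, 1, 1, 1, 1, 1, 1, 1])

```text
time_s: 16.7
tcp_pos: [0.5951, 0.1775, 0.0673]
eef_rot: [179.8, -0.1, -94.0]
contact_force: [0.0, 1.0, -0.9]
gripper_width: 0.0453
```

>>> apply_moves(slide=[[0, 0, 0.2], [0, 0, 0.2], [0, 0, 0], [0, 0, 0], [0, 0, 0]], turn=[[0, 0, 0], [0, 0, 0], [0, 0, 0], [0, 0, 0], [0, 0, 0]], jaw=[1, 1, 1, 1, 1])

```text
time_s: 17.2
tcp_pos: [0.5957, 0.1769, 0.0299]
eef_rot: [-180.0, -0.0, -94.0]
contact_force: [0.1, 0.4, -0.2]
gripper_width: 0.0454
```

```bash
python3 - <<'E'
from tip import *
s=st()
c=cap('scene','s13.png');cv2.imwrite('pics/s13z.png',cv2.resize(c['pixels'][100:220,310:470],None,fx=5,fy=5,interpolation=cv2.INTER_CUBIC))
rel(s['tcp_pos'],s['eef_rot'][2],[(.5955,.1769,.0078)])
E
```

```text
17.2 [0.5957 0.1769 0.0299] [-179.97   -0.    -93.99] [ 0.1  0.4 -0.2] 0.04542650733877247
[0.5955 0.1769 0.0078] 1 x [-0.0, 0.002, 0.221]
```

View pics/s13z.png

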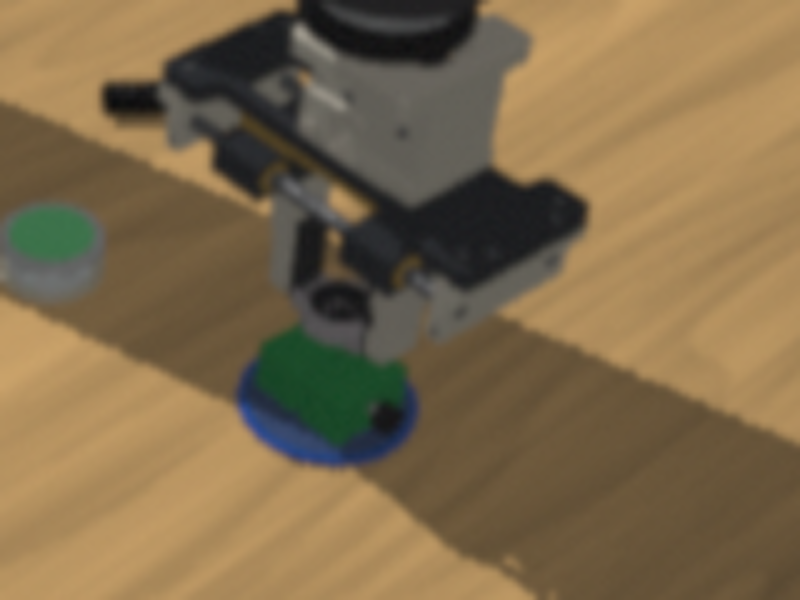

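The watch hangs level over the holder, watch at crop (340,300) and holder at (330,385). Lowering in small steps.

>>> apply_moves(slide=[[0, 0, 0.1], [0, 0, 0.08], [0, 0, 0.02], [0, 0, 0.01], [0, 0, 0], [0, 0, 0]], turn=[[0, 0, 0], [0, 0, 0], [0, 0, 0], [0, 0, 0], [0, 0, 0], [0, 0, 0]], jaw=[1, 1, 1, 1, 1, 1])

```text
time_s: 17.85
tcp_pos: [0.5956, 0.177, 0.0085]
eef_rot: [-180.0, 0.0, -94.0]
contact_force: [0.2, 0.2, 0.0]
gripper_width: 0.0453
```

>>> apply_moves(slide=[[0, 0, 0.007], [0, 0, 0.007], [0, 0, 0], [0, 0, 0]], turn=[[0, 0, 0], [0, 0, 0], [0, 0, 0], [0, 0, 0]], jaw=[1, 1, 1, 1])

```text
time_s: 18.25
tcp_pos: [0.5956, 0.1771, 0.0076]
eef_rot: [-180.0, 0.0, -94.0]
contact_force: [-2.3, -0.2, 6.0]
gripper_width: 0.0452
```

>>> apply_moves(slide=[[0, 0, -0.003], [0, 0, 0], [0, 0, 0], [0, 0, 0], [0, 0, 0], [0, 0, -0.15], [0, 0, -0.4], [0, 0, -0.4]], turn=[[0, 0, 0], [0, 0, 0], [0, 0, 0], [0, 0, 0], [0, 0, 0], [0, 0, 0], [0, 0, 0], [0, 0, 0]], jaw=[0.3, 0.2, 0.2, 0.2, 0.2, 0.2, 0, 0])

```text
time_s: 19.05
tcp_pos: [0.5947, 0.1764, 0.1024]
eef_rot: [179.9, -0.1, -94.0]
contact_force: [1.2, 0.7, 1.3]
gripper_width: 0.0807
```

```bash
python3 - <<'E'
from tip import *
s=st()
turn(-90-s['eef_rot'][2]);rel(s['tcp_pos'],-90,[(.429,.144,.07),(.429,.144,-.02)])
E
```

```text
19.05 [0.5947 0.1764 0.1024] [ 1.7988e+02 -9.0000e-02 -9.3990e+01] [1.2 0.7 1.3] 0.08074987556803073
turn 1 x -0.0464
[0.429 0.144 0.07 ] 5 x [0.065, 0.331, 0.065]
[ 0.429  0.144 -0.02 ] 3 x [0.0, 0.0, 0.3]
```

>>> apply_moves(slide=[[0, 0, 0], [0.065, 0.331, 0.065], [0.065, 0.331, 0.065], [0.065, 0.331, 0.065], [0.065, 0.331, 0.065], [0.065, 0.331, 0.065], [0, 0, 0], [0, 0, 0]], turn=[[0, 0, -0.0464], [0, 0, 0], [0, 0, 0], [0, 0, 0], [0, 0, 0], [0, 0, 0], [0, 0, 0], [0, 0, 0]], jaw=[0, 0, 0, 0, 0, 0, 0, 0])

```text
time_s: 19.85
tcp_pos: [0.4297, 0.1446, 0.0702]
eef_rot: [-179.9, 0.0, -89.9]
contact_force: [0.0, 0.4, 0.6]
gripper_width: 0.0877
```

```bash
python3 - <<'E'
from tip import *
s=st();rel(s['tcp_pos'],s['eef_rot'][2],[(.429,.1438,-.021)])
c=cap('scene','s14.png');cv2.imwrite('pics/s14z.png',cv2.resize(c['pixels'][80:220,270:430],None,fx=4.2,fy=4.2,interpolation=cv2.INTER_CUBIC))
c=cap('top','t14.png');cv2.imwrite('pics/t14z.png',cv2.resize(c['pixels'][140:290,180:340],None,fx=4,fy=4,interpolation=cv2.INTER_CUBIC))
E
```

```text
19.85 [0.4297 0.1446 0.0702] [-1.7995e+02  4.0000e-02 -8.9940e+01] [0.  0.4 0.6] 0.08769138167981466
[ 0.429   0.1438 -0.021 ] 3 x [0.003, 0.002, 0.304]
```

View pics/s14z.png

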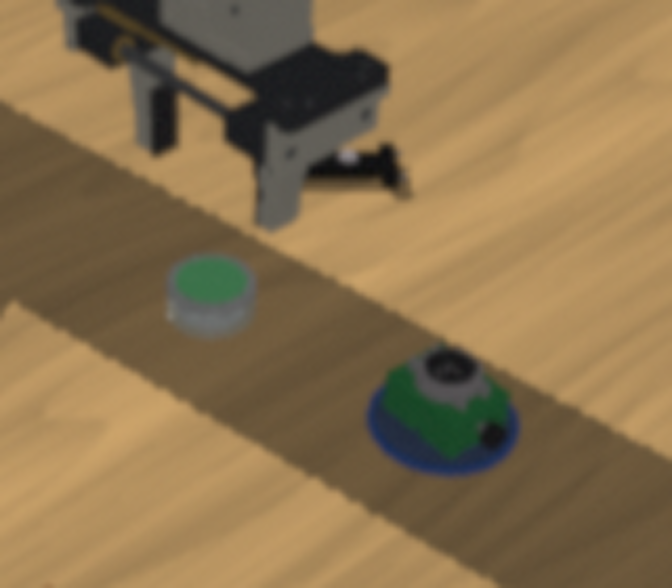

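View pics/t14z.png

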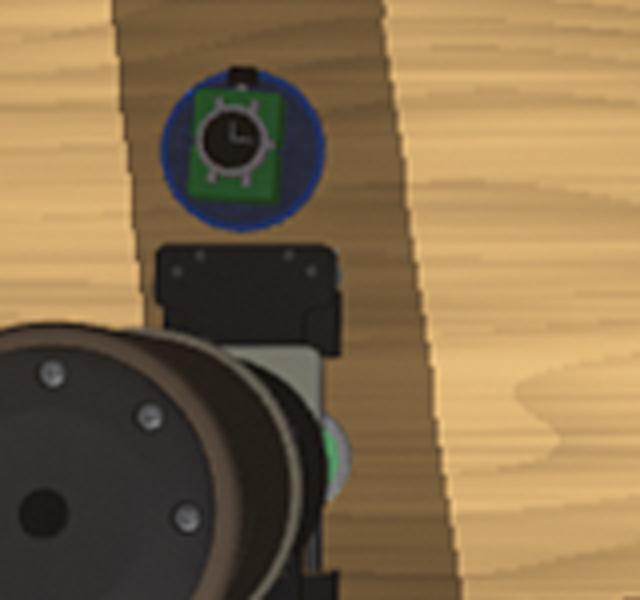

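```bash
python3 - <<'E'
from tip import *
from m import comp,pts
c=load('top');p=c['pixels'].astype(int);m=comp(p.max(-1)<48,(226,162,250,188))
h=cv2.convexHull(pts(m).astype(np.int32)).astype(np.float32);e=cv2.fitEllipse(h);print(e,m.sum(),ray(c,e[0],.043).round(4))
print('lugs',ray(c,[(180+x/4-.5,140+y/4-.5) for x,y in[(238,101),(228,184)]],.041).round(4))
E
```

```text
((237.29937744140625, 174.41278076171875), (13.257684707641602, 13.668787002563477), 116.1406478881836) 137 [[0.5961 0.1779 0.043 ]]
lugs [[0.617  0.1749 0.041 ]
 [0.5729 0.1796 0.041 ]]
```

>>> apply_moves(slide=[[0, 0, 0.3], [0, 0, 0.3], [0.003, 0.004, 0.2], [0, 0, 0.1], [0, 0, 0], [0, 0, 0], [0, 0, 0]], turn=[[0, 0, 0], [0, 0, 0], [0, 0, 0], [0, 0, 0], [0, 0, 0], [0, 0, 0], [0, 0, 0]], jaw=[0, 0, 0, 0, 0, 0, 0])

```text
time_s: 20.65
tcp_pos: [0.4303, 0.1447, -0.0193]
eef_rot: [-179.9, 0.1, -90.0]
contact_force: [-1.1, 0.1, -0.4]
gripper_width: 0.0874
```

The watch is centred on the holder to about 1 mm, with its dial at top pixel (237,174). Gripping the box.

>>> apply_moves(slide=[[0, 0, 0], [0, 0, 0], [0, 0, 0], [0, 0, 0], [0, 0, 0], [0, 0, 0]], turn=[[0, 0, 0], [0, 0, 0], [0, 0, 0], [0, 0, 0], [0, 0, 0], [0, 0, 0]], jaw=[1, 1, 1, 1, 1, 1], newtons=15)

```text
time_s: 21.25
tcp_pos: [0.4295, 0.1441, -0.0201]
eef_rot: [-180.0, 0.0, -90.0]
contact_force: [-0.7, -0.1, 2.9]
gripper_width: 0.0555
```

>>> apply_moves(slide=[[0, 0, -0.1], [0, 0, -0.3], [0, 0, -0.3], [0, 0, -0.2], [0, 0, 0], [0, 0, 0]], turn=[[0, 0, 0], [0, 0, 0], [0, 0, 0], [0, 0, 0], [0, 0, 0], [0, 0, 0]], jaw=[1, 1, 1, 1, 1, 1])

```text
time_s: 21.85
tcp_pos: [0.4295, 0.1442, 0.0703]
eef_rot: [-180.0, 0.1, -90.0]
contact_force: [-0.4, -0.4, -1.0]
gripper_width: 0.0555
```

```bash
python3 - <<'E'
from tip import *
s=st();rel(s['tcp_pos'],s['eef_rot'][2],[(.52,.25,.065),(.596,.2795,.02)])
c=cap('scene','s15.png');cv2.imwrite('pics/s15z.png',cv2.resize(c['pixels'][80:220,270:430],None,fx=4.2,fy=4.2,interpolation=cv2.INTER_CUBIC))
E
```

```text
21.85 [0.4295 0.1442 0.0703] [-1.7995e+02  7.0000e-02 -9.0020e+01] [-0.4 -0.4 -1. ] 0.05550835518615032
[0.52  0.25  0.065] 4 x [-0.264, -0.226, 0.013]
[0.596  0.2795 0.02  ] 3 x [-0.098, -0.253, 0.15]
```

View pics/s15z.png

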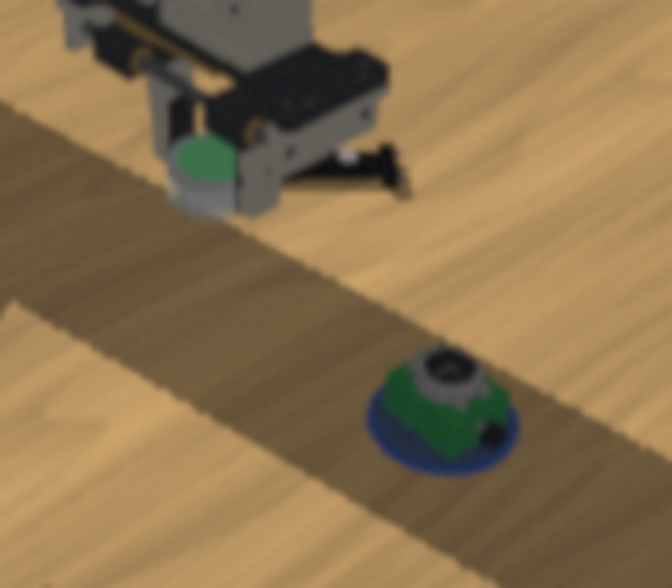

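Box held (55.5 mm), lifted level at crop (205,180). Carrying it to the left of the pad.

>>> apply_moves(slide=[[-0.264, -0.226, 0.013], [-0.264, -0.226, 0.013], [-0.264, -0.226, 0.013], [-0.264, -0.226, 0.013], [-0.1, -0.252, 0.15], [-0.1, -0.252, 0.15], [-0.1, -0.252, 0.15], [0, 0, 0]], turn=[[0, 0, 0], [0, 0, 0], [0, 0, 0], [0, 0, 0], [0, 0, 0], [0, 0, 0], [0, 0, 0], [0, 0, 0]], jaw=[1, 1, 1, 1, 1, 1, 1, 1])

```text
time_s: 22.7
tcp_pos: [0.5959, 0.2792, 0.0148]
eef_rot: [179.8, -0.2, -90.0]
contact_force: [-1.0, -0.2, -1.7]
gripper_width: 0.0555
```

>>> apply_moves(slide=[[0, 0, 0], [0, 0, 0.1], [0, 0, 0.1], [0, 0, 0], [0, 0, 0], [0, 0, 0]], turn=[[0, 0, 0], [0, 0, 0], [0, 0, 0], [0, 0, 0], [0, 0, 0], [0, 0, 0]], jaw=[1, 1, 1, 1, 1, 1])

```text
time_s: 23.3
tcp_pos: [0.5956, 0.2799, 0.0001]
eef_rot: [-180.0, 0.0, -90.0]
contact_force: [0.2, -0.3, -1.2]
gripper_width: 0.0558
```

```bash
python3 - <<'E'
from tip import *
s=st();rel(s['tcp_pos'],s['eef_rot'][2],[(.5955,.28,-.019)])
E
```

```text
23.3 [5.956e-01 2.799e-01 1.000e-04] [-1.7996e+02  3.0000e-02 -8.9990e+01] [ 0.2 -0.3 -1.2] 0.05580358484226752
[ 0.5955  0.28   -0.019 ] 1 x [-0.001, 0.001, 0.191]
```

>>> apply_moves(slide=[[0, 0, 0.1], [0, 0, 0.07], [0, 0, 0.02], [0, 0, 0.006], [0, 0, 0], [0, 0, 0]], turn=[[0, 0, 0], [0, 0, 0], [0, 0, 0], [0, 0, 0], [0, 0, 0], [0, 0, 0]], jaw=[1, 1, 1, 1, 1, 1])

```text
time_s: 23.9
tcp_pos: [0.5951, 0.2794, -0.0201]
eef_rot: [180.0, -0.0, -90.0]
contact_force: [-1.6, -1.7, 3.4]
gripper_width: 0.0556
```

>>> apply_moves(slide=[[0, 0, 0.006], [0, 0, 0], [0, 0, 0]], turn=[[0, 0, 0], [0, 0, 0], [0, 0, 0]], jaw=[1, 1, 1])

```text
time_s: 24.2
tcp_pos: [0.5952, 0.2794, -0.0201]
eef_rot: [180.0, -0.0, -90.0]
contact_force: [-3.9, -1.8, 8.8]
gripper_width: 0.0555
```

>>> apply_moves(slide=[[0, 0, -0.004], [0, 0, 0], [0, 0, 0], [0, 0, 0], [0, 0, -0.1], [0, 0, -0.4], [0, 0, -0.4], [0, 0, 0]], turn=[[0, 0, 0], [0, 0, 0], [0, 0, 0], [0, 0, 0], [0, 0, 0], [0, 0, 0], [0, 0, 0], [0, 0, 0]], jaw=[0, 0, 0, 0, 0, 0, 0, 0])

```text
time_s: 25.0
tcp_pos: [0.5991, 0.282, 0.077]
eef_rot: [-179.5, 0.3, -89.9]
contact_force: [-0.3, 0.4, -0.1]
gripper_width: 0.0879
```

```bash
python3 - <<'E'
from tip import *
s=st()
c=cap('scene','s16.png');cv2.imwrite('pics/s16z.png',cv2.resize(c['pixels'][70:220,300:460],None,fx=4,fy=4,interpolation=cv2.INTER_CUBIC))
c=cap('top','t16.png');cv2.imwrite('pics/t16z.png',cv2.resize(c['pixels'][240:310,140:220],None,fx=8,fy=8,interpolation=cv2.INTER_NEAREST))
c=load('scene');cv2.imwrite('pics/s16o.png',cv2.resize(c['pixels'][100:140,320:380],None,fx=13,fy=13,interpolation=cv2.INTER_NEAREST))
E
```

```text
25.0 [0.5991 0.282  0.077 ] [-179.49    0.32  -89.93] [-0.3  0.4 -0.1] 0.08786668890435403
```

View pics/s16z.png

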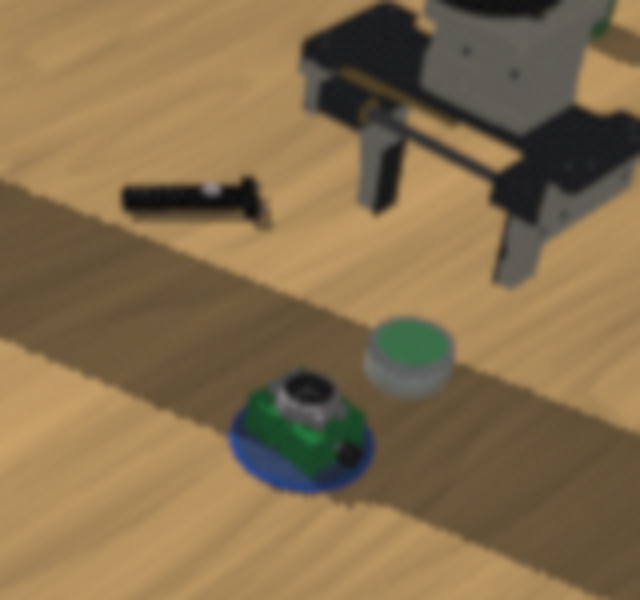

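View pics/t16z.png

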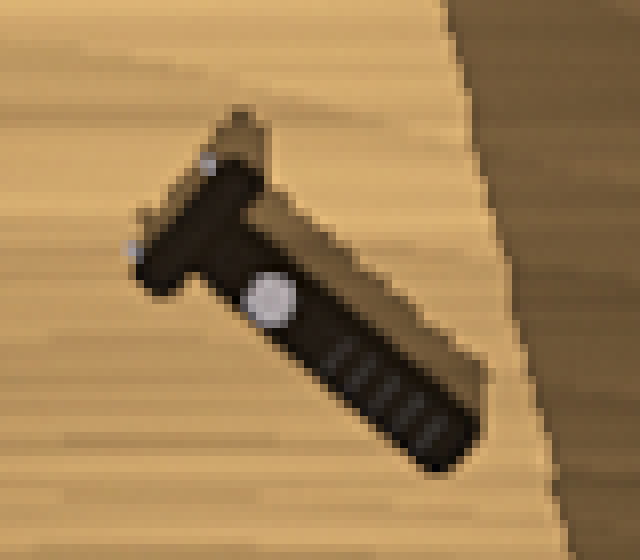

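View pics/s16o.png

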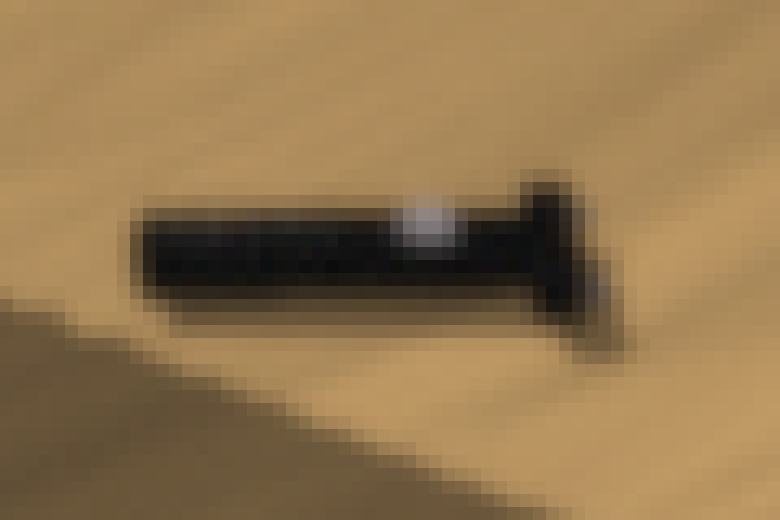

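```bash
python3 - <<'E'
from tip import *
c=load('top');f=lambda p:(p[0]/8+140-.5,p[1]/8+240-.5)
q=ray(c,[f(p) for p in[(172,216),(458,455),(315,336),(270,300),(431,433)]],.016);print(q.round(4),np.rad2deg(np.arctan2(*(q[0]-q[1])[[1,0]])),np.rad2deg(np.arctan2(*(q[3]-q[4])[[1,0]])),np.linalg.norm(q[0]-q[1]))
s=load('scene');g=lambda p:(p[0]/13+320-.5,p[1]/13+100-.5)
q=ray(s,[g(p) for p in[(425,222),(145,240)]],.016);print(q.round(4),np.rad2deg(np.arctan2(*(q[0]-q[1])[[1,0]])))
from m import comp,pts
p=c['pixels'].astype(int)
# box check, both views
m=comp((p[...,1]>p[...,2]+18)&(p[...,1]>p[...,0]+5),(170,150,222,210));print('box top',m.sum(),ray(c,pts(m).mean(0),.024).round(4))
p=s['pixels'].astype(int);m=comp((p[...,1]>p[...,2]+18)&(p[...,1]>p[...,0]+5),(390,145,418,164));print('box scene',m.sum(),ray(s,pts(m).mean(0),.024).round(4))
x=st();turn(-129-x['eef_rot'][2])
rel(x['tcp_pos'],-129,[(.45,.36,.08),(.373,.301,.03)])
E
```

```text
[[0.4035 0.3404 0.016 ]
 [0.341  0.2637 0.016 ]
 [0.372  0.3019 0.016 ]
 [0.3814 0.314  0.016 ]
 [0.3467 0.2709 0.016 ]] 50.84664943695292 51.16264186639039 0.09894867903232085
[[0.3817 0.3106 0.016 ]
 [0.346  0.2589 0.016 ]] 55.347411227753504
box top 306 [[0.5957 0.2768 0.024 ]]
box scene 162 [[0.596  0.2765 0.024 ]]
25.1 [0.5963 0.2804 0.0719] [-1.7985e+02  1.4000e-01 -9.0000e+01] [-0.8 -0.5 -0.9] 0.08748548264856347
turn 5 x 0.0908
[0.45 0.36 0.08] 5 x [0.06, 0.328, -0.016]
[0.373 0.301 0.03 ] 3 x [0.314, 0.076, 0.167]
```

>>> apply_moves(slide=[[0, 0, 0], [0, 0, 0], [0, 0, 0], [0, 0, 0], [0, 0, 0], [0.06, 0.328, -0.016], [0.06, 0.328, -0.016], [0.06, 0.328, -0.016]], turn=[[0, 0, 0.0908], [0, 0, 0.0908], [0, 0, 0.0908], [0, 0, 0.0908], [0, 0, 0.0908], [0, 0, 0], [0, 0, 0], [0, 0, 0]], jaw=[0, 0, 0, 0, 0, 0, 0, 0])

```text
time_s: 25.9
tcp_pos: [0.5062, 0.3272, 0.0733]
eef_rot: [180.0, -0.1, -129.1]
contact_force: [-0.2, 1.8, -0.6]
gripper_width: 0.0876
```

>>> apply_moves(slide=[[0.06, 0.328, -0.016], [0.06, 0.328, -0.016], [0.314, 0.076, 0.1], [0.314, 0.076, 0.1], [0.314, 0.076, 0.1], [0, 0, 0], [0, 0, 0], [0, 0, 0]], turn=[[0, 0, 0], [0, 0, 0], [0, 0, 0], [0, 0, 0], [0, 0, 0], [0, 0, 0], [0, 0, 0], [0, 0, 0]], jaw=[0, 0, 0, 0, 0, 0, 0, 0])

```text
time_s: 26.7
tcp_pos: [0.3727, 0.3015, 0.0479]
eef_rot: [-180.0, 0.0, -129.0]
contact_force: [0.4, 0.3, -0.3]
gripper_width: 0.0874
```

```bash
python3 - <<'E'
from tip import *
x=st();rel(x['tcp_pos'],x['eef_rot'][2],[(.3718,.301,-.022)])
c=cap('scene','s17.png');cv2.imwrite('pics/s17z.png',cv2.resize(c['pixels'][40:190,280:440],None,fx=4,fy=4,interpolation=cv2.INTER_CUBIC))
c=cap('top','t17.png');cv2.imwrite('pics/t17z.png',cv2.resize(c['pixels'][130:290,130:290],None,fx=3.7,fy=3.7,interpolation=cv2.INTER_CUBIC))
E
```

```text
26.7 [0.3727 0.3015 0.0479] [-1.7999e+02  3.0000e-02 -1.2901e+02] [ 0.4  0.3 -0.3] 0.08736633131055518
[ 0.3718  0.301  -0.022 ] 2 x [0.005, 0.002, 0.349]
```

View pics/s17z.png

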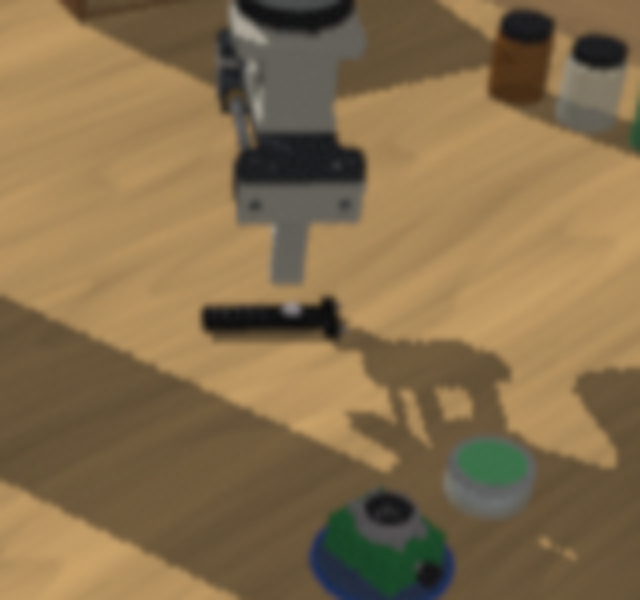

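View pics/t17z.png

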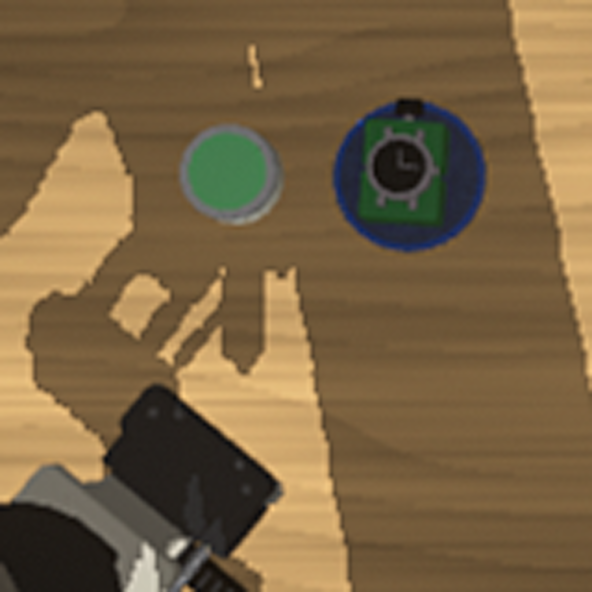

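The box stands upright left of the pad, box at top pixel (191,177) and pad at (240,177). I'll measure it while lowering onto the opener.

```bash
python3 - <<'E'
from tip import *
from m import comp,pts
c=load('top');p=c['pixels'].astype(int)
m=comp((p[...,1]>p[...,2]+18)&(p[...,1]>p[...,0]+5),(170,150,215,210));b=ray(c,pts(m).mean(0),.024)[0];print('box',m.sum(),b.round(4))
m2=comp((p[...,0]>p[...,2]+25)&(p[...,0]>p[...,1]+10),(216,150,270,205))
e=cv2.fitEllipse(cv2.convexHull(pts(m2).astype(np.int32)).astype(np.float32));q=ray(c,e[0],.004)[0];print('pad',e,q.round(4),'d',(b-q).round(4),'gap',np.linalg.norm((b-q)[:2])-.073)
s=load('scene');p=s['pixels'].astype(int);m=comp((p[...,1]>p[...,2]+18)&(p[...,1]>p[...,0]+5),(385,145,420,164));print('box scene',m.sum(),ray(s,pts(m).mean(0),.024).round(4))
m2=comp((p[...,0]>p[...,2]+25)&(p[...,0]>p[...,1]+10),(345,160,405,200));e=cv2.fitEllipse(cv2.convexHull(pts(m2).astype(np.int32)).astype(np.float32));print('pad s',ray(s,e[0],.004))
E
```

```text
box 358 [0.5956 0.2796 0.024 ]
pad ((240.1369171142578, 177.12950134277344), (39.69504165649414, 40.48585510253906), 75.88607788085938) [0.5958 0.1777 0.004 ] d [-0.0002  0.1019  0.02  ] gap 0.0289177640779983
box scene 167 [[0.5956 0.2768 0.024 ]]
pad s [[0.59865762 0.17272832 0.004     ]]
```

>>> apply_moves(slide=[[0.005, 0, 0.25], [0.005, 0, 0.25], [0, 0, 0.15], [0, 0, 0.05], [0, 0, 0], [0, 0, 0], [0, 0, 0]], turn=[[0, 0, 0], [0, 0, 0], [0, 0, 0], [0, 0, 0], [0, 0, 0], [0, 0, 0], [0, 0, 0]], jaw=[0, 0, 0, 0, 0, 0, 0])

```text
time_s: 27.5
tcp_pos: [0.372, 0.3008, -0.0214]
eef_rot: [180.0, 0.1, -129.0]
contact_force: [0.0, -0.3, 0.0]
gripper_width: 0.0877
```

```bash
python3 - <<'E'
from tip import *
x=st();rel(x['tcp_pos'],x['eef_rot'][2],[(.3718,.301,-.022)])
c=cap('scene','s18.png');cv2.imwrite('pics/s18z.png',cv2.resize(c['pixels'][80:140,300:400],None,fx=8,fy=8,interpolation=cv2.INTER_CUBIC))
E
```

```text
27.5 [ 0.372   0.3008 -0.0214] [ 1.7999e+02  9.0000e-02 -1.2902e+02] [ 0.  -0.3  0. ] 0.08766719017580109
[ 0.3718  0.301  -0.022 ] 1 x [-0.001, 0.003, 0.006]
```

View pics/s18z.png

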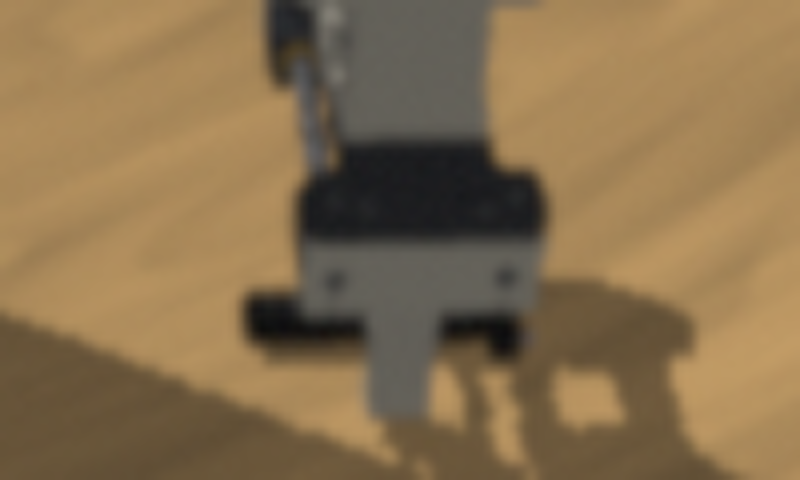

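The box gap measures 29 mm. The fingers straddle the handle near its middle, at crop (400,380). Gripping.

>>> apply_moves(slide=[[0, 0, 0.01], [0, 0, 0], [0, 0, 0], [0, 0, 0], [0, 0, 0], [0, 0, 0], [0, 0, 0], [0, 0, 0]], turn=[[0, 0, 0], [0, 0, 0], [0, 0, 0], [0, 0, 0], [0, 0, 0], [0, 0, 0], [0, 0, 0], [0, 0, 0]], jaw=[1, 1, 1, 1, 1, 1, 1, 1], newtons=20)

```text
time_s: 28.35
tcp_pos: [0.3715, 0.3, -0.0233]
eef_rot: [-180.0, -0.0, -129.0]
contact_force: [-0.4, 0.1, 0.4]
gripper_width: 0.0293
```

>>> apply_moves(slide=[[0, 0, 0], [0, 0, 0], [0, 0, 0]], turn=[[0, 0, 0], [0, 0, 0], [0, 0, 0]], jaw=[1, 1, 1])

```text
time_s: 28.65
tcp_pos: [0.3715, 0.3, -0.0233]
eef_rot: [-180.0, -0.0, -129.0]
contact_force: [-0.9, 0.3, -0.6]
gripper_width: 0.0181
```

>>> apply_moves(slide=[[0, 0, -0.1], [0, 0, -0.3], [0, 0, -0.4], [0, 0, -0.2], [0, 0, 0], [0, 0, 0]], turn=[[0, 0, 0], [0, 0, 0], [0, 0, 0], [0, 0, 0], [0, 0, 0], [0, 0, 0]], jaw=[1, 1, 1, 1, 1, 1])

```text
time_s: 29.25
tcp_pos: [0.3715, 0.3002, 0.0775]
eef_rot: [180.0, 0.1, -129.0]
contact_force: [-0.1, -0.4, -1.4]
gripper_width: 0.0176
```

```bash
python3 - <<'E'
from tip import *
x=st()
c=cap('scene','s19.png');cv2.imwrite('pics/s19z.png',cv2.resize(c['pixels'][60:140,300:400],None,fx=7,fy=7,interpolation=cv2.INTER_CUBIC))
# rack frame: front centre, yaw
yaw=np.deg2rad(5.8);xr=np.array([np.cos(yaw),np.sin(yaw)]);fc=np.array([.5593,-.1629]);print('opener target cam',fc-xr*.039)
turn(-84.2-x['eef_rot'][2])
E
```

```text
29.25 [0.3715 0.3002 0.0775] [ 1.7997e+02  9.0000e-02 -1.2903e+02] [-0.1 -0.4 -1.4] 0.017564310690300115
opener target cam [ 0.52049965 -0.1668412 ]
turn 6 x -0.0869
```

View pics/s19z.png

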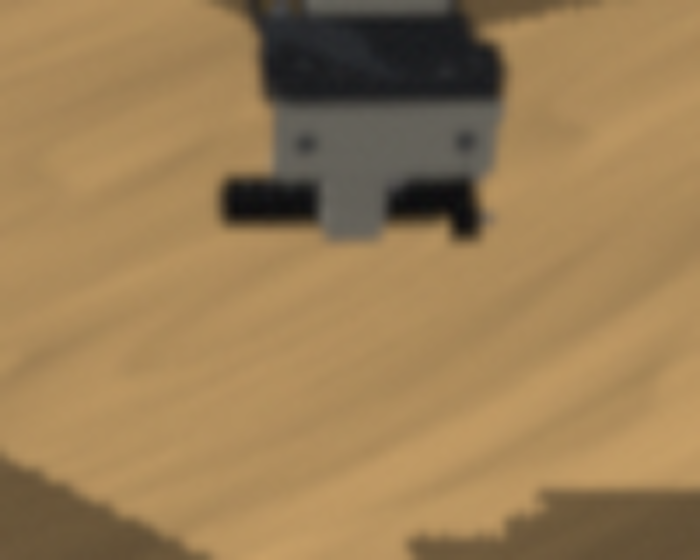

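>>> apply_moves(slide=[[0, 0, 0], [0, 0, 0], [0, 0, 0], [0, 0, 0], [0, 0, 0], [0, 0, 0], [0, 0, 0]], turn=[[0, 0, -0.0869], [0, 0, -0.0869], [0, 0, -0.0869], [0, 0, -0.0869], [0, 0, -0.0869], [0, 0, -0.0869], [0, 0, 0]], jaw=[1, 1, 1, 1, 1, 1, 1])

```text
time_s: 30.0
tcp_pos: [0.371, 0.2992, 0.0756]
eef_rot: [179.9, -0.1, -84.1]
contact_force: [-0.4, 0.2, -0.8]
gripper_width: 0.0181
```

```bash
python3 - <<'E'
from tip import *
x=st();rel(x['tcp_pos'],x['eef_rot'][2],[(.5,.07,.08),(.5202,-.1685,.05)])
E
```

```text
30.0 [0.371  0.2992 0.0756] [ 1.7991e+02 -1.2000e-01 -8.4110e+01] [-0.4  0.2 -0.8] 0.01805903669157905
[0.5  0.07 0.08] 7 x [0.345, -0.15, -0.006]
[ 0.5202 -0.1685  0.05  ] 7 x [0.342, 0.006, 0.043]
```

>>> apply_moves(slide=[[0.345, -0.15, -0.006], [0.345, -0.15, -0.006], [0.345, -0.15, -0.006], [0.345, -0.15, -0.006], [0.345, -0.15, -0.006], [0.345, -0.15, -0.006], [0.345, -0.15, -0.006]], turn=[[0, 0, 0], [0, 0, 0], [0, 0, 0], [0, 0, 0], [0, 0, 0], [0, 0, 0], [0, 0, 0]], jaw=[1, 1, 1, 1, 1, 1, 1])

```text
time_s: 30.7
tcp_pos: [0.5004, 0.0687, 0.0802]
eef_rot: [179.9, -0.0, -84.5]
contact_force: [-0.3, 0.9, -0.5]
gripper_width: 0.0177
```

>>> apply_moves(slide=[[0.342, 0.006, 0.043], [0.342, 0.006, 0.043], [0.342, 0.006, 0.043], [0.342, 0.006, 0.043], [0.342, 0.006, 0.043], [0.342, 0.006, 0.043], [0.342, 0.006, 0.043], [0, 0, 0]], turn=[[0, 0, 0], [0, 0, 0], [0, 0, 0], [0, 0, 0], [0, 0, 0], [0, 0, 0], [0, 0, 0], [0, 0, 0]], jaw=[1, 1, 1, 1, 1, 1, 1, 1])

```text
time_s: 31.5
tcp_pos: [0.5192, -0.1713, 0.0491]
eef_rot: [179.8, 0.0, -84.6]
contact_force: [-0.2, -0.3, 0.0]
gripper_width: 0.0176
```

>>> apply_moves(slide=[[0, 0, 0.1], [0, 0, 0.1], [0, 0, 0], [0, 0, 0]], turn=[[0, 0, 0], [0, 0, 0], [0, 0, 0], [0, 0, 0]], jaw=[1, 1, 1, 1])

```text
time_s: 31.9
tcp_pos: [0.52, -0.1675, 0.0303]
eef_rot: [179.9, 0.0, -84.2]
contact_force: [0.2, 0.4, -0.7]
gripper_width: 0.0178
```

```bash
python3 - <<'E'
from tip import *
x=st();rel(x['tcp_pos'],x['eef_rot'][2],[(.5202,-.1685,-.0225)])
c=cap('scene','s20.png');cv2.imwrite('pics/s20z.png',cv2.resize(c['pixels'][150:300,180:340],None,fx=4,fy=4,interpolation=cv2.INTER_CUBIC))
c=cap('top','t20.png');cv2.imwrite('pics/t20z.png',cv2.resize(c['pixels'][130:270,320:480],None,fx=4,fy=4,interpolation=cv2.INTER_CUBIC))
E
```

```text
31.9 [ 0.52   -0.1675  0.0303] [179.92   0.   -84.16] [ 0.2  0.4 -0.7] 0.01778999221922606
[ 0.5202 -0.1685 -0.0225] 2 x [0.005, -0.0, 0.264]
```

View pics/s20z.png

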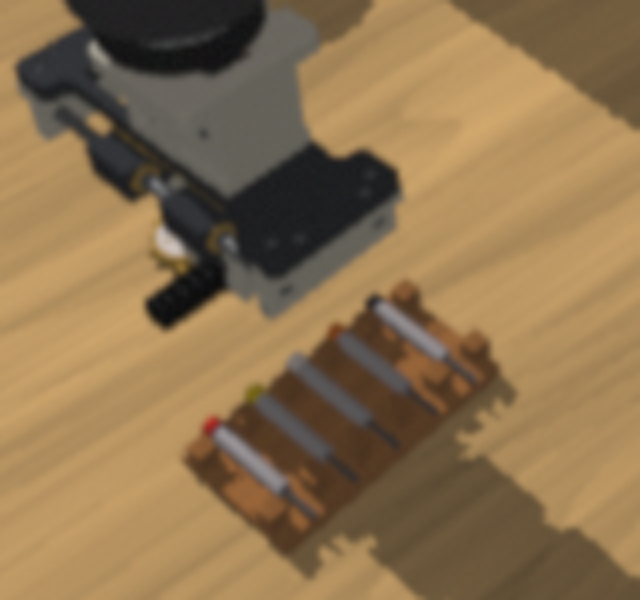

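View pics/t20z.png

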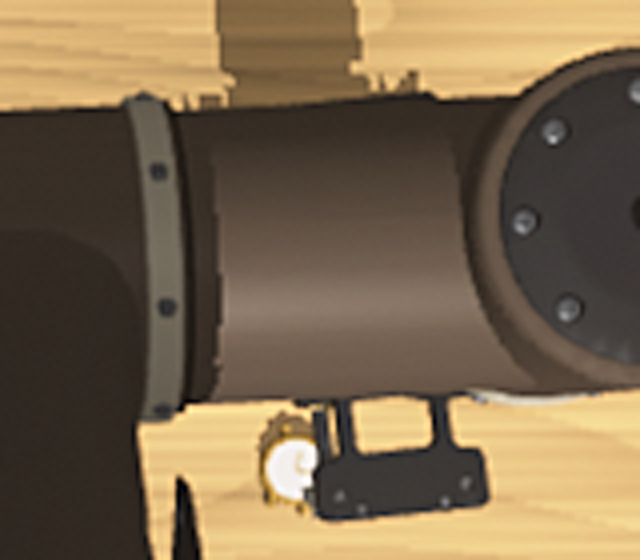

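```bash
python3 - <<'E'
from tip import *
s=r.get_state();y=np.deg2rad(s['eef_rot'][2]);j=np.array([np.sin(y),-np.cos(y)]);xx=np.array([np.cos(y),np.sin(y)])
for n in('scene',):
    c=load(n);P=cloud(c);D=P[...,:2]-s['tcp_pos'][:2];a=D@j;b=D@xx
    for lo in np.arange(-.13,.13,.01):
        m=(a>lo)&(a<lo+.01)&(abs(b)<.06)&(P[...,2]>.034)&(P[...,2]<.3)
        print(n,round(lo,3),m.sum(),np.sort(P[...,2][m])[:4].round(3))
E
```

```text
scene -0.13 0 []
scene -0.12 0 []
scene -0.11 0 []
scene -0.1 335 [0.143 0.143 0.143 0.143]
scene -0.09 418 [0.12  0.12  0.12  0.121]
scene -0.08 187 [0.134 0.153 0.153 0.153]
scene -0.07 139 [0.132 0.134 0.135 0.136]
scene -0.06 275 [0.132 0.134 0.135 0.135]
scene -0.05 1374 [0.124 0.124 0.125 0.126]
scene -0.04 765 [0.126 0.126 0.126 0.126]
scene -0.03 512 [0.057 0.06  0.061 0.061]
scene -0.02 333 [0.058 0.061 0.061 0.061]
scene -0.01 361 [0.051 0.053 0.054 0.054]
scene -0.0 210 [0.059 0.062 0.062 0.064]
scene 0.01 178 [0.06  0.062 0.062 0.112]
scene 0.02 79 [0.058 0.06  0.062 0.065]
scene 0.03 79 [0.125 0.128 0.128 0.129]
scene 0.04 38 [0.126 0.133 0.137 0.141]
scene 0.05 36 [0.132 0.135 0.135 0.136]
scene 0.06 78 [0.134 0.135 0.135 0.135]
scene 0.07 97 [0.122 0.127 0.129 0.131]
scene 0.08 184 [0.119 0.12  0.121 0.121]
scene 0.09 52 [0.144 0.147 0.15  0.153]
scene 0.1 0 []
scene 0.11 0 []
scene 0.12 0 []
```

The gripper body's lowest points are 63 mm above the tips, so it clears the rack and brass watch. The opener is held level, with its end at scene crop (165,310). Lowering.

>>> apply_moves(slide=[[0.005, 0, 0.2], [0, 0, 0.15], [0, 0, 0.12], [0, 0, 0.04], [0, 0, 0.01], [0, 0, 0], [0, 0, 0]], turn=[[0, 0, 0], [0, 0, 0], [0, 0, 0], [0, 0, 0], [0, 0, 0], [0, 0, 0], [0, 0, 0]], jaw=[1, 1, 1, 1, 1, 1, 1])

```text
time_s: 32.7
tcp_pos: [0.521, -0.1687, -0.0205]
eef_rot: [-179.9, -0.0, -84.2]
contact_force: [0.8, 0.6, -0.5]
gripper_width: 0.0176
```

>>> apply_moves(slide=[[0, 0, 0.006], [0, 0, 0], [0, 0, 0]], turn=[[0, 0, 0], [0, 0, 0], [0, 0, 0]], jaw=[1, 1, 1])

```text
time_s: 33.0
tcp_pos: [0.5205, -0.1687, -0.0215]
eef_rot: [-180.0, -0.0, -84.2]
contact_force: [0.2, 0.5, -0.8]
gripper_width: 0.0179
```

>>> apply_moves(slide=[[0, 0, 0.01], [0, 0, 0.006], [0, 0, 0], [0, 0, 0]], turn=[[0, 0, 0], [0, 0, 0], [0, 0, 0], [0, 0, 0]], jaw=[1, 1, 1, 1])

```text
time_s: 33.4
tcp_pos: [0.5204, -0.1688, -0.0232]
eef_rot: [-180.0, -0.0, -84.2]
contact_force: [-0.6, 0.5, 3.0]
gripper_width: 0.0178
```

```bash
python3 - <<'E'
from tip import *
x=st()
c=cap('scene','s21.png');cv2.imwrite('pics/s21z.png',cv2.resize(c['pixels'][150:300,180:340],None,fx=4,fy=4,interpolation=cv2.INTER_CUBIC))
E
```

```text
33.4 [ 0.5204 -0.1688 -0.0232] [-180.     -0.    -84.21] [-0.6  0.5  3. ] 0.017796224373755914
```

View pics/s21z.png

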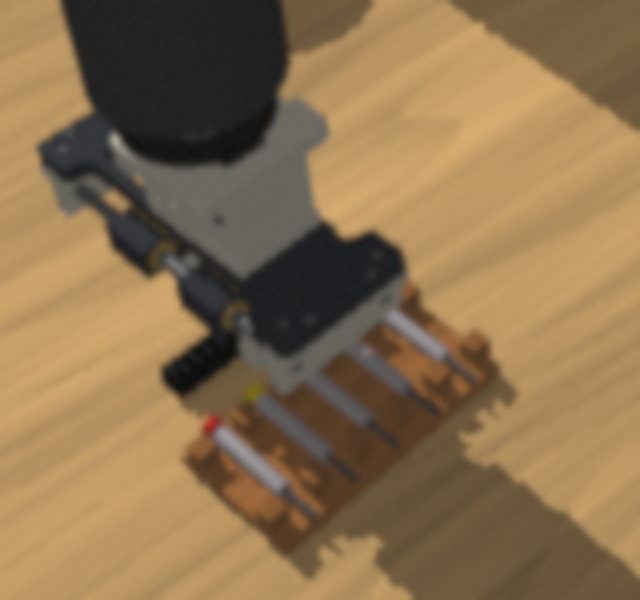

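The bench is carrying the opener (3 N). I'll open only a little, because the rack is close.

>>> apply_moves(slide=[[0, 0, 0], [0, 0, 0], [0, 0, 0], [0, 0, 0]], turn=[[0, 0, 0], [0, 0, 0], [0, 0, 0], [0, 0, 0]], jaw=[0.68, 0.68, 0.68, 0.68])

```text
time_s: 33.85
tcp_pos: [0.5204, -0.1687, -0.0234]
eef_rot: [180.0, 0.0, -84.2]
contact_force: [0.3, 0.3, -0.2]
gripper_width: 0.0278
```

Open 28 mm with no contact force. Straight up, then aside to look.

>>> apply_moves(slide=[[0, 0, -0.1], [0, 0, -0.2], [0, 0, -0.4], [0, 0, -0.4], [-0.4, 0, 0], [-0.4, 0, 0], [-0.4, 0, 0], [-0.4, 0, 0]], turn=[[0, 0, 0], [0, 0, 0], [0, 0, 0], [0, 0, 0], [0, 0, 0], [0, 0, 0], [0, 0, 0], [0, 0, 0]], jaw=[0.68, 0.68, 0.68, 0.68, 0.68, 0.5, 0.5, 0.5])

```text
time_s: 34.65
tcp_pos: [0.5041, -0.0082, 0.0877]
eef_rot: [-179.9, 0.0, -84.2]
contact_force: [0.6, -0.3, -0.6]
gripper_width: 0.0427
```

>>> apply_moves(slide=[[-0.4, 0, 0], [-0.4, 0, 0], [-0.4, 0, -0.1], [-0.4, 0.2, -0.1], [-0.4, 0.2, -0.1], [-0.4, 0.2, 0], [0, 0, 0], [0, 0, 0]], turn=[[0, 0, 0], [0, 0, 0], [0, 0, 0], [0, 0, 0], [0, 0, 0], [0, 0, 0], [0, 0, 0], [0, 0, 0]], jaw=[0.5, 0.5, 0.5, 0.5, 0.5, 0.5, 0.5, 0.5])

```text
time_s: 35.45
tcp_pos: [0.4198, 0.2242, 0.1175]
eef_rot: [-180.0, 0.0, -84.0]
contact_force: [-0.6, 0.1, -0.8]
gripper_width: 0.0435
```

```bash
python3 - <<'E'
from tip import *
x=st()
c=cap('scene','s22.png');cv2.imwrite('pics/s22z.png',c['pixels'])
c=cap('top','t22.png');cv2.imwrite('pics/t22o.png',cv2.resize(c['pixels'][140:220,350:440],None,fx=7,fy=7,interpolation=cv2.INTER_NEAREST))
E
```

```text
35.45 [0.4198 0.2242 0.1175] [-1.7996e+02  4.0000e-02 -8.4040e+01] [-0.6  0.1 -0.8] 0.043539884145213086
```

View pics/s22z.png

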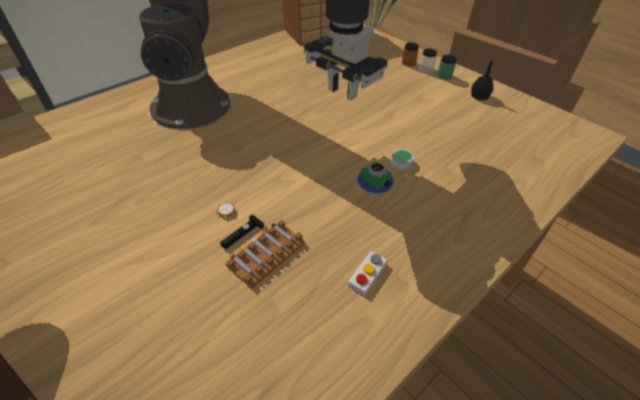

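View pics/t22.png

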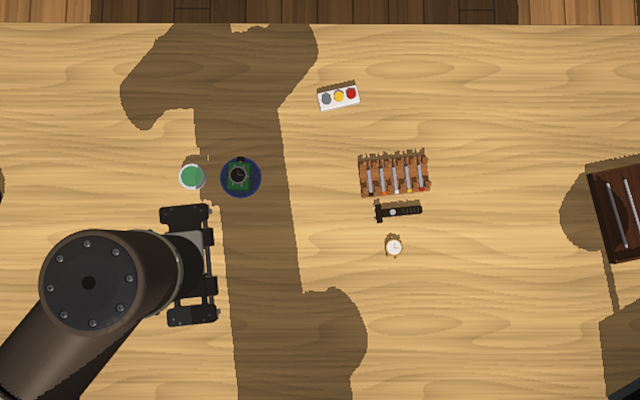

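View pics/t22o.png

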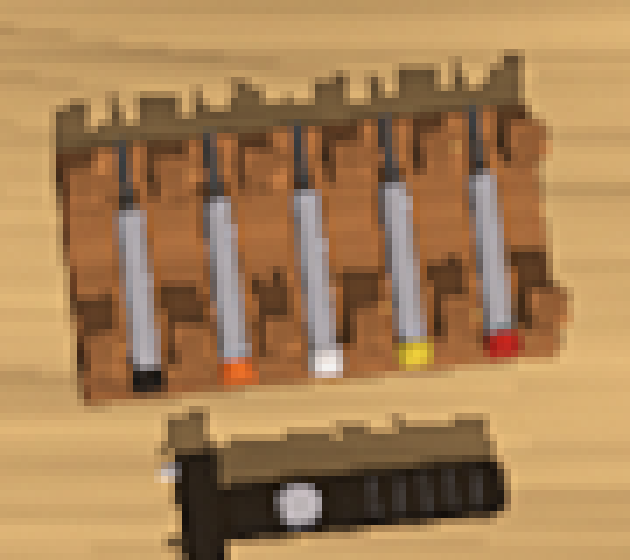

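```bash
python3 - <<'E'
from tip import *
c=load('top');f=lambda p:(p[0]/7+350-.5,p[1]/7+140-.5)
rk=ray(c,[f(p) for p in[(83,404),(560,357)]],0)[:,:2];fc=rk.mean(0);ya=rk[0]-rk[1];L=np.linalg.norm(ya);ya/=L;xa=np.array([ya[1],-ya[0]])
print('rack front',fc.round(4),L,np.rad2deg(np.arctan2(ya[1],ya[0]))-90)
op=ray(c,[f(p) for p in[(176,510),(505,484)]],.014)[:,:2];ax=op[0]-op[1];oc=op.mean(0)
mid=ray(c,[f(p) for p in[(235,507),(298,504),(480,485)]],.016)[:,:2]
print('op',oc.round(4),np.linalg.norm(ax),np.rad2deg(np.arctan2(ax[1],ax[0]))-90,np.rad2deg(np.arctan2(*(mid[0]-mid[2])[::-1]))-90)
d=oc-fc;print('rel rack: x',d@xa,'y',d@ya,'gap',-(d@xa)-.009,'mid',[(m-fc)@xa for m in mid])
E
python3 - <<'E'
from h import *
from m import comp,pts
c=load('top');p=c['pixels'].astype(int)
m=comp((p[...,0]>150),(378,228,412,265));print('brass',ray(c,pts(m).mean(0),.011))
g=lambda:0
m=comp(p.min(-1)>150,(310,75,365,115));print('oil',m.sum(),pts(m).mean(0))
import numpy as np
q=cv2.imread('pics/top0.png').astype(int);m=comp(q.min(-1)>150,(310,75,365,115));print('oil0',m.sum(),pts(m).mean(0))
m=comp((p[...,1]>p[...,2]+18)&(p[...,1]>p[...,0]+5),(170,150,215,210));print('box',m.sum(),ray(c,pts(m).mean(0),.024)[0].round(4))
m=comp(p.max(-1)<48,(226,162,250,188));e=cv2.fitEllipse(cv2.convexHull(pts(m).astype(np.int32)).astype(np.float32));print('watch',e[0],ray(c,e[0],.043)[0].round(4))
E
```

```text
rack front [ 0.5592 -0.1626] 0.15103276748693678 5.597411956680332
op [ 0.5217 -0.1651] 0.10217324967639495 4.44507739944666 5.055139274967871
rel rack: x -0.037604559117173475 y 0.0011886241376251024 gap 0.028604559117173474 mid [np.float64(-0.0375467672968111), np.float64(-0.0385449281230801), np.float64(-0.038266361466164606)]
brass [[ 0.44347169 -0.15451225  0.011     ]]
oil 498 [338.1446  99.3514]
oil0 427 [338.29507  99.43794]
box 354 [0.5956 0.2796 0.024 ]
watch (237.23187255859375, 174.49896240234375) [0.5959 0.1781 0.043 ]
```

```bash
python3 -c "
from plant import r
print(r.close_job())"
```

```text
the job is handed in; nothing more can be done
None
```

The job is handed in at about 35.6 s, done in the order asked, with the arm clear of everything. My last checks, from the top camera:

| Thing | Where it ended up |
|---|---|
| Green case holder | About 1 mm from the pad's centre |
| Steel watch | Dial up, about 1 mm from the holder's centre |
| Crystal box | Straight left of the pad (less than 1 mm off in x), gap about 29 mm |
| Case opener | Gap from handle to rack about 29 mm, within about 1 mm of centred, within about 1° of parallel |
| Brass watch and oil stand | Brass watch within 0.5 mm of its start; oil stand within 0.2 pixel |

**First grasp missed:** the fingertips stood about 40 mm higher than the reported TCP height and the 14 mm tip distance imply. The first closing on the holder therefore met only air, and nothing was moved. I measured the true tip height in the images, corrected for it, and every later grasp held first time.

**Camera disagreement:** the scene camera disagreed with the top camera by 2 to 5 mm in places. I relied on the top camera, which agreed with the arm's own readings to about 1 mm.

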